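# Clamp a shock absorber on the sloping counter stand with a U-bolt

### The job

Lift the shock absorber out of its carton and lay it, without dropping it, in the two V saddles of the sloping stand, with its eye end down at the foot stop. Then take the smaller, zinc-plated steel U-bolt from the wooden block, pass it over the tube with both legs through the two holes of the sloping plate, and push it home until its bow rests on the tube, so that the nuts can be put on later. Leave the larger U-bolt and the other goods where they are.

Things in the scene. Friction and masses are not known exactly. Their poses are not given: they have to be found in the camera images.
- shock_mid (a point): Centre of the shock absorber's black tube, on its axis, near the centre of mass. Tube 36 mm in diameter, from -95 to +75 mm along x; 0.5 to 0.85 kg. x runs along the axis from the eye end to the chrome rod's end (whole part: -129 to +145 mm). It starts lying level in the carton, axis 46 mm above the counter, x roughly away from the robot; the middle 100 mm of the tube is free to grasp.
- shock_eye (a point): Centre of the shock absorber's mounting eye (steel ring, 34 mm in diameter, 24 mm wide, with a rubber bush), on the tube's axis, 112 mm from shock_mid towards -x.
- carton: Fixed open brown cardboard tray, 315 x 150 mm, walls 30 mm high, where the shock absorber lies in two V supports 60 mm either side of the tray's middle, their tops 46 mm high, level with the tube's axis. Origin: centre of the underside, on the counter; x along its length.
- deck: Sloping white plate of the fixed stand, 250 x 115 x 6 mm. Origin: on its upper face midway between its two holes, 100 mm above the counter. x runs up the slope (32 degrees, rising away from the robot), y across, z square to the plate. Holes: 12 mm wide at x = 0, y = -24 and +24 mm, free room beneath. Black V saddles, 14 mm thick, at x = -60 and +60 mm hold the tube's axis 28 mm above the plate at y = 0.
- foot_stop (a point): Middle of the face of the foot stop, an upright blue plate, 46 mm high and 60 mm wide, across the lower end of the sloping plate at x = -126 mm of deck. With the eye against it, shock_mid is at x = +3 mm of deck. Axes as deck.
- ubolt_mid (a point): Centre of the smaller U-bolt (grey steel), half-way up, between the legs. 8 mm rod, 56 mm wide outside, 40 inside, 82 tall, 75 g; legs at y = -24 and +24 mm, straight for 54 mm from their round ends, then a half-round bow. z from leg ends to bow, x square to the U's plane. It stands bow up in the block, 54 mm showing above it. Home on the stand, this point is 13 mm above the plate's upper face.
- ubolt_legA (a point): End of the smaller U-bolt's leg at y = +24 mm, 41 mm below ubolt_mid. Either leg may go in either hole. Home, it is 28 mm below the plate's upper face.
- ubolt_legB (a point): End of the smaller U-bolt's leg at y = -24 mm, 41 mm below ubolt_mid.
- block: Fixed light wooden stock block, 140 x 125 x 42 mm, with two pairs of holes, 10 mm wide and 28 mm deep; the smaller U-bolt stands in the pair at x = -32 mm, the larger in the pair at x = +36 mm, both across the block's x. Origin: centre of the underside, on the counter.
- big_ubolt_mid (a point): Centre of the larger U-bolt (brass-coloured, 70 mm wide, 89 mm tall), which stays in the block, parallel to the smaller one and 68 mm from it.
- blower_mid (a point): Centre of a white squirrel-cage blower wheel on a black flange, 150 mm in diameter, 72 mm high. Stays.
- bulb_box_mid (a point): Centre of a blue carton, 75 x 110 x 50 mm. Stays.
Not all that is in view belongs to the job. What is shaped like the part that bears ubolt_mid but green or purple is not meant.

How it is judged:
On the way, in this order (a step that is already met when the one before it is completed fails the run):
1. the shock absorber lies in both saddles with its eye end down at the foot stop, let go (x of shock_mid in the frame of deck between -0.006 and 0.016 m and y of shock_mid in the frame of deck between -0.004 and 0.004 m and z of shock_mid in the frame of deck between 0.024 and 0.033 m and x of shock_eye in the frame of deck below -0.09 m and angle between the x axis of shock_mid and the x axis of deck, either way round below 0.06 rad and contact force between the fingers and shock below 0.3 N), for 0.2 s.
2. both legs of the smaller U-bolt are through the two holes, one either side of the tube (x of shock_mid in the frame of deck between -0.006 and 0.016 m and y of shock_mid in the frame of deck between -0.004 and 0.004 m and z of shock_mid in the frame of deck between 0.024 and 0.033 m and x of shock_eye in the frame of deck below -0.09 m and angle between the x axis of shock_mid and the x axis of deck, either way round below 0.06 rad and x of ubolt_mid in the frame of deck between -0.006 and 0.006 m and y of ubolt_mid in the frame of deck between -0.006 and 0.006 m and angle between the z axis of ubolt_mid and the z axis of deck, either way round below 0.12 rad and angle between the y axis of ubolt_mid and the y axis of deck, either way round below 0.12 rad and z of each of ubolt_legA, ubolt_legB in the frame of deck below -0.008 m), for 0.1 s.
At the end, for the whole second after the job is handed in: Shock at rest in both saddles: axis within 4 mm of the centre line, 24-33 mm above the plate, within 0.06 rad of the slope, eye down within 13 mm of the stop. Small U-bolt over it, square within 0.12 rad, both leg ends 22 mm or more below the plate's upper face, bow within 5 mm of the tube, at rest (x of shock_mid in the frame of deck between -0.006 and 0.016 m and y of shock_mid in the frame of deck between -0.004 and 0.004 m and z of shock_mid in the frame of deck between 0.024 and 0.033 m and x of shock_eye in the frame of deck below -0.09 m and angle between the x axis of shock_mid and the x axis of deck, either way round below 0.06 rad and x of ubolt_mid in the frame of deck between -0.006 and 0.006 m and y of ubolt_mid in the frame of deck between -0.006 and 0.006 m and angle between the z axis of ubolt_mid and the z axis of deck, either way round below 0.12 rad and angle between the y axis of ubolt_mid and the y axis of deck, either way round below 0.12 rad and z of each of ubolt_legA, ubolt_legB in the frame of deck below -0.022 m and z of ubolt_mid in the frame of deck below 0.018 m and linear speed of each of shock, ubolt below 0.02 m/s); the robot touches nothing.
It fails at once if the larger brass-coloured U-bolt is moved more than 15 mm (distance of big_ubolt_mid from where it was at the start of the episode above 0.015 m).
It fails at once if the blower wheel is moved more than 20 mm (distance of blower_mid from where it was at the start of the episode above 0.02 m).
It fails at once if the blue bulb carton is moved more than 20 mm (distance of bulb_box_mid from where it was at the start of the episode above 0.02 m).
It fails at once if the shock absorber is dropped (falls faster than 0.5 m/s out of the fingers' hold) (linear speed of shock above 0.5 m/s and contact force between the fingers and shock below 0.5 N).
It also fails if it takes over 59 s, if anything falls off the work surface, if the arm or the gripper's body presses on something with over 40 N, if the wrist force passes 120 N, or if a joint passes its speed limit or range.

### The arm

A 7-joint arm with a two-finger parallel gripper is mounted at the origin on the work surface. World frame = base frame: x ahead of the robot, y to its left, z up, the work surface at z = 0. Lengths are in m, angles in rad, forces in N, time in s.
With the tool pointing down it reaches from about 0.4 to 0.85 m from the base axis. Payload 10.4 kg.
Tool frame: the origin (TCP) lies on the centre line of the jaws, within the pads' length; the fingertips stand 14 mm ahead of it and the grasp point (between the pads) lies 5 mm behind it (tip_reach is the z of the fingertips in the tool frame, in m); z points along the fingers, x is the direction in which the jaws open and shut, and the axes are right-handed (so a half turn about z gives the same grasp; the last joint's range is limited). The gripper opens to 87 mm and grips with 3 to 60 N. Pads are 19 mm wide; open, the fingers measure 117 mm over their backs; the gripper's body (75 mm by 190 mm) begins 51 mm behind the grasp point.
Start: joints at [1.299, 0.332, -0.065, 1.46, 0.022, 1.35, -0.088], TCP at [0.154, -0.606, 0.237] pointing down, gripper open.
Joint ranges: [-2.6, 2.6], [-0.5, 2.12], [-1.47, 1.34], [0.16, 2.42], [-1.27, 4.41], [0.06, 2.06], [-2.6, 2.6]. Speed limits (rad/s): [2.22, 2.22, 2.79, 2.79, 3.14, 3.14, 3.14].

### API

Orientations are given as a unit quaternion [x, y, z, w].
In Python, from bench import * gives the robot as it stands.
- The arm moves only by the tool carry_out, never from a script. Its argument "rows" is a list of rows, each a list of 5 numbers: the closure, from -1 (fully open) to 1 (shut), so that 0 is half open, then the shift along the tool's x, y, z in units of 30 mm (1.0 is 30 mm), then the turn about the tool's z in units of 5 degrees (1.0 is 5 degrees). In form: [[jaw, x, y, z, turn], ...]. A call has 1 to 20 rows; each row shifts and turns the pose as measured when the row begins, along the tool's axes as they then stand; what a row does not reach is not made up. A row lasts 1/12 s, in which the tool goes at most 41.7 mm and 7.16 degrees, less where a joint would pass 70% of its speed; a pose out of reach is approached as far as the arm can. A call is refused whole if a number of a shift passes 1 or a number of a turn 1, either way. A call with a gripper value outside its range is refused whole. The fingers move at their own pace and stop on an object; "force" is the grip in N (left out, the last holds). Time passes only in rows, so rows that do not move let the fingers close. It gives the time, the measured TCP pose, the force and the opening at its end, in the units of the state.
- read_state(): the state, without advancing time (a new reading comes with each control period).
- camera(name): name is "scene" or "top" or "wrist"; returns the picture (480x640x3 uint8, blue, green, red); there is no depth.
- camera_info(name): a dict with "fx", "fy", "cx", "cy" (pixels), "dist_coeffs" ([k1, k2, p1, p2, k3] as OpenCV has them; the pictures are not rectified), "extrinsics" (4x4, takes a point from camera to world coordinates); the wrist camera has in their place "tool_from_camera" (4x4, takes a point from camera to tool coordinates, whose origin is the TCP and whose axes are the tool frame's). Camera axes: x right, y down, z forward; pixel columns grow to the right and rows downward; lengths in m; the calibration is good to about 2 mm. A picture is of the moment at which its call begins: read the wrist's pose just before it. camera_info takes no time and is no camera call.
- close_job(): hands the job in, once; it reports no verdict.
Trained networks look in the newest picture that a camera, given by its name, has taken for a name from the list of things; names that differ only in an ending like _2 or _b are one class to them, and where a whole thing is asked for, a point or a joint stands for the part that bears it (a point fixed in the world has none). Each returns a list of dicts, best first, with "conf" (0 to 1); they miss things now and then, are a little off and sometimes report something else, mostly with a low value. They report only what shows in the picture. A call takes as long as a camera call. They do not tell look-alikes from the thing itself.
- recognise(query, camera): "box" ([centre column, centre row, width, height] in pixels, round what is visible of it).
- silhouettes(query, camera): "mask" (480x640 bool, what is visible of it) and "box" ([centre column, centre row, width, height] in pixels, round what is visible of it).
- pinpoint(query, camera): "xy" ([column, row] in pixels: a listed point, or the origin of a listed thing).
The state is a dict: "time": time; "joint_positions": joint angles; "joint_vel": joint speeds; "joint_torque": joint torques, N m; "ee_pos": TCP position; "eef_rot": TCP orientation; "ft_force": force on the tool from outside, world axes, zero at the start; "torque": the same for the moment, N m; "width": finger opening in m.
Only numpy, scipy, OpenCV 4.12 (cv2) and the standard library are available. Lean on these libraries where they do the work, as an engineer would, in place of code of your own. Each camera call takes 0.05 s, during which the arm holds its last target. There are 200 camera calls.

## Working session

There is one attempt and no reset: what is moved stays moved. The work goes in short steps, Python scripts to look and compute and a tool call to move; the robot and the scene stay as the last step left them, time stands still between calls to the robot, and variables do not carry over. Pictures are saved under pics/ and viewed, about 8 in all and at most 12, crops included, and the job is handed in when it is done.

Besides the shell and the picture viewer there is one more tool, called by a JSON object that holds its "op" and its "data". carry_out: Moves the arm, as the interface text tells. Its arguments: {"type":"object","properties":{"rows":{"type":"array","items":{"type":"array","items":{"type":"number"}}},"force":{"type":"number"}},"required":["rows"]}

```bash
mkdir -p pics; cat > h.py <<'E'
from bench import *
import numpy as np, cv2
from scipy.spatial.transform import Rotation as R
def und(cam,xy):
    i=camera_info(cam);K=np.array([[i['fx'],0,i['cx']],[0,i['fy'],i['cy']],[0,0,1]])
    p=cv2.undistortPoints(np.array([[xy]],float),K,np.array(i['dist_coeffs'],float))[0,0]
    return np.array([p[0],p[1],1.])
def T(cam,s=None):
    i=camera_info(cam)
    if 'extrinsics' in i: return np.array(i['extrinsics'])
    s=s or read_state();M=np.eye(4);M[:3,:3]=R.from_quat(s['eef_rot']).as_matrix();M[:3,3]=s['ee_pos']
    return M@np.array(i['tool_from_camera'])
def ray(cam,xy,s=None):
    M=T(cam,s);d=M[:3,:3]@und(cam,xy);return M[:3,3],d/np.linalg.norm(d)
def onz(cam,xy,z,s=None):
    o,d=ray(cam,xy,s);return o+d*(z-o[2])/d[2]
def tri(rays):
    A=sum(np.eye(3)-np.outer(d,d) for o,d in rays);b=sum((np.eye(3)-np.outer(d,d))@o for o,d in rays)
    p=np.linalg.solve(A,b);return p,[np.linalg.norm((np.eye(3)-np.outer(d,d))@(p-o)) for o,d in rays]
def proj(cam,P,s=None):
    i=camera_info(cam);M=np.linalg.inv(T(cam,s));K=np.array([[i['fx'],0,i['cx']],[0,i['fy'],i['cy']],[0,0,1]])
    return cv2.projectPoints((M[:3,:3]@np.atleast_2d(P).T).T+M[:3,3],np.zeros(3),np.zeros(3),K,np.array(i['dist_coeffs'],float))[0][:,0]
E
cat > a.py <<'E'
from h import *
np.set_printoptions(precision=4,suppress=True)
s=read_state();print(s['ee_pos'],R.from_quat(s['eef_rot']).as_matrix().tolist(),s['width'])
N=['shock_mid','shock_eye','carton','deck','foot_stop','ubolt_mid','ubolt_legA','ubolt_legB','block','big_ubolt_mid','blower_mid','bulb_box_mid']
ims=[]
D={}
for c in ['top','scene']:
    im=camera(c);ims.append(im);cv2.imwrite(f'pics/{c}0.png',im)
    for n in N:
        D[c,n]=pinpoint(n,c)[:3]
for n in N:
    for c in ['top','scene']: print(n,c,[(np.round(d['xy'],1).tolist(),round(d['conf'],2)) for d in D[c,n]])
    a,b=D['top',n],D['scene',n]
    if a and b: print('   ',*tri([ray('top',a[0]['xy']),ray('scene',b[0]['xy'])]))
E
python3 a.py
```

```text
[ 0.1538 -0.6054  0.2358] [[0.24623279363566933, -0.9692106243925849, -0.0004205982762644234], [-0.9692097239354396, -0.24623313929580723, 0.0013236848268962688], [-0.0013864946315221174, 8.171332640614785e-05, -0.9999990354773195]] 0.08731384284094475
shock_mid top [([439.7, 276.3], 0.67)]
shock_mid scene [([250.1, 174.2], 0.91)]
    [ 0.5157 -0.3099  0.0569] [np.float64(0.0009706046205281272), np.float64(0.0009706046205280814)]
shock_eye top [([445.7, 321.3], 0.78)]
shock_eye scene [([278.1, 158.4], 0.72), ([355.4, 210.1], 0.69)]
    [ 0.4076 -0.3273  0.051 ] [np.float64(0.0029431470724535303), np.float64(0.0029431470724535108)]
carton top [([435.3, 275.9], 0.76)]
carton scene [([250.9, 196.3], 0.92)]
    [ 0.5228 -0.3105 -0.0038] [np.float64(0.0054552181085447465), np.float64(0.005455218108544863)]
deck top [([183.8, 254.1], 0.61), ([193.9, 277.8], 0.41)]
deck scene [([319.6, 213.1], 0.9)]
    [0.5995 0.202  0.2532] [np.float64(0.11601232458885292), np.float64(0.11601232458885298)]
foot_stop top [([328.0, 307.9], 0.74)]
foot_stop scene [([472.3, 308.8], 0.7), ([354.9, 207.9], 0.66
[... 1021 characters left out ...]
0.68)]
    [ 0.4573 -0.0169 -0.0617] [np.float64(0.3082644479170848), np.float64(0.3082644479170848)]
big_ubolt_mid top [([185.2, 249.3], 0.55)]
big_ubolt_mid scene [([451.4, 327.7], 0.76), ([461.2, 337.9], 0.72)]
    [0.5625 0.3364 0.0505] [np.float64(0.00274335010522183), np.float64(0.0027433501052217405)]
blower_mid top [([288.0, 170.8], 0.68)]
blower_mid scene [([261.5, 323.6], 0.56)]
    [0.7923 0.0837 0.0279] [np.float64(0.0008411455031361908), np.float64(0.0008411455031361604)]
bulb_box_mid top [([374.1, 184.7], 0.87), ([173.7, 282.9], 0.71)]
bulb_box_mid scene [([203.6, 262.3], 0.73)]
    [ 0.7654 -0.1489  0.0154] [np.float64(0.0008968740605636792), np.float64(0.0008968740605637662)]
```

View pics/top0.png

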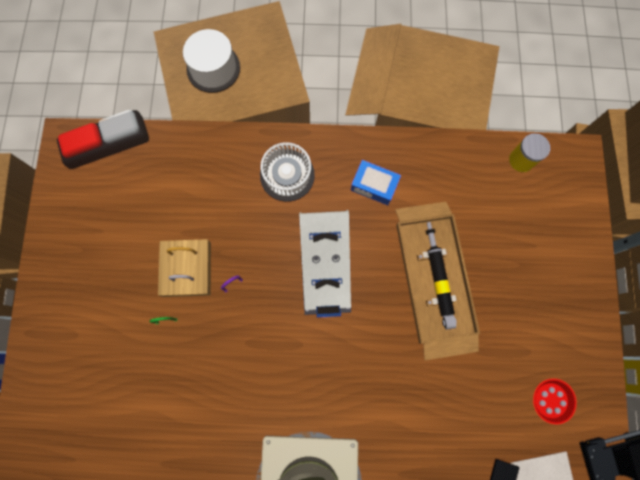

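View pics/scene0.png

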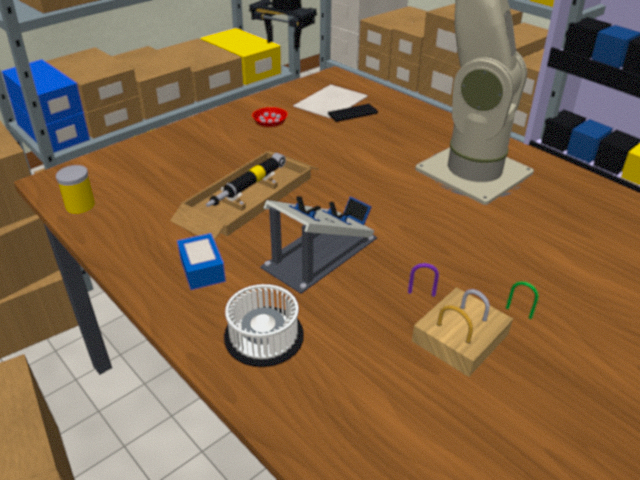

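```bash
cat > b.py <<'E'
from h import *
np.set_printoptions(precision=4,suppress=True)
print('shock ends',onz('top',(431,226),.046),onz('top',(445.7,321.3),.046),onz('top',(439.7,276.3),.046))
print('holes',onz('top',(316,259),.1),onz('top',(336,259),.1))
print('ub',onz('top',(181.5,275),.088),'big',onz('top',(182,250),.088), 'block',onz('top',(184.7,266.9),.042))
print('purple',onz('top',(231,284),.04),'green',onz('top',(162,321),.04))
print(T('top')[:3,3],T('scene')[:3,3],np.array(camera_info('wrist')['tool_from_camera']),camera_info('wrist')['fx'])
E
python3 b.py
```

```text
shock ends [ 0.6484 -0.2936  0.046 ] [ 0.4059 -0.3264  0.046 ] [ 0.5181 -0.3134  0.046 ]
holes [ 0.5415 -0.0002  0.1   ] [ 0.5432 -0.0486  0.1   ]
ub [0.4923 0.3269 0.088 ] big [0.5546 0.3315 0.088 ] block [0.52   0.3335 0.042 ]
purple [0.4809 0.2123 0.04  ] green [0.3815 0.3791 0.04  ]
[ 0.3239 -0.0014  1.2607] [1.2348 0.7122 0.8145] [[ 1.     -0.0005  0.0003  0.0002]
 [ 0.0004  0.9572  0.2893 -0.0794]
 [-0.0004 -0.2893  0.9572 -0.1483]
 [ 0.      0.      0.      1.    ]] 404.4252140284368
```

{"op": "carry_out", "data": {"rows": [[-1,-0.43,-0.94,0.1,0],[-1,-0.43,-0.94,0.1,0],[-1,-0.43,-0.94,0.1,0],[-1,-0.43,-0.94,0.1,0],[-1,-0.43,-0.94,0.1,0],[-1,-0.43,-0.94,0.1,0],[-1,-0.43,-0.94,0.1,0],[-1,-0.43,-0.94,0.1,0],[-1,-0.43,-0.94,0.1,0],[-1,-0.43,-0.94,0.1,0],[-1,-0.43,-0.94,0,0],[-1,-0.43,-0.94,0,0],[-1,-0.43,-0.94,0,0],[-1,-0.43,-0.94,0,0],[-1,-0.43,-0.94,0,0],[-1,0,0,0,0.65],[-1,0,0,0,0.65],[-1,0,0,0,0]], "force": 25}}

```text
time: 2.8
ee_pos: [0.5323, -0.3003, 0.2041]
eef_rot: [0.751, -0.661, 0.001, 0.001]
ft_force: [-0.1, -0.5, 0.1]
width: 0.0872
```

```bash
cat > w.py <<'E'
import sys
from h import *
np.set_printoptions(precision=4,suppress=True)
name,z,*qs=sys.argv[1:];z=float(z)
s=read_state();im=camera('wrist');cv2.imwrite(f'pics/{name}.png',im)
m=R.from_quat(s['eef_rot']).as_matrix();print(s['time'],np.array(s['ee_pos']),'yaw x',np.degrees(np.arctan2(m[1,0],m[0,0])),'tilt',m[:,2],s['width'])
for q in qs:
    for d in pinpoint(q,'wrist')[:3]: print(q,np.round(d['xy'],1),round(d['conf'],2),onz('wrist',d['xy'],z,s))
E
python3 w.py w1 .046 shock_mid shock_eye carton
```

```text
2.8 [ 0.5323 -0.3003  0.2041] yaw x -82.72710189216177 tilt [ 0.0006 -0.0019 -1.    ] 0.08715734243811252
shock_mid [323.7 236.9] 0.84 [ 0.5145 -0.3115  0.046 ]
shock_eye [331.6 355.7] 0.72 [ 0.4068 -0.333   0.046 ]
```

View pics/w1.png

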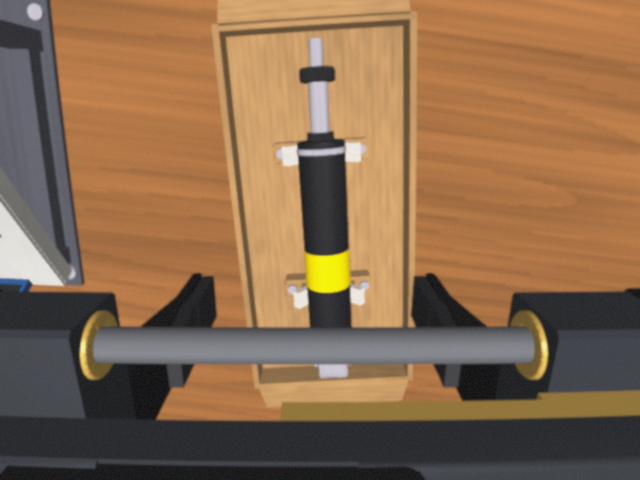

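```bash
python3 - <<'E'
from h import *
for p in [(316,45),(320,150),(325,225),(328.5,300)]: print(onz('wrist',p,.046).round(4))
a=onz('wrist',(317,60),.046);b=onz('wrist',(328.5,300),.046);d=a-b;print(np.degrees(np.arctan2(d[1],d[0])))
# end of tube x=+75 at row~140; V supports rows 150,290
print(onz('wrist',(321,143),.046),onz('wrist',(316,38),.046))
E
```

```text
[ 0.6522 -0.2894  0.046 ]
[ 0.5802 -0.3018  0.046 ]
[ 0.5228 -0.3134  0.046 ]
[ 0.4585 -0.3252  0.046 ]
10.396642515408232
[ 0.58545277 -0.30187666  0.046     ] [ 0.65673714 -0.28886192  0.046     ]
```

{"op": "carry_out", "data": {"rows": [[-1,0.27,0.5,0,-0.6],[-1,0,0,0.8,0],[-1,0,0,0.8,0],[-1,0,0,0.8,0],[-1,0,0,0.8,0],[-1,0,0,0,0]]}}

```text
time: 3.5
ee_pos: [0.5146, -0.3188, 0.1078]
eef_rot: [0.769, -0.64, 0.004, 0.002]
ft_force: [-1.8, 0.6, -0.2]
width: 0.0866
```

{"op": "carry_out", "data": {"rows": [[-1,-0.23,-0.19,0,0],[-1,0,0,0.3,0],[-1,0,0,0,0]]}}

```text
time: 3.75
ee_pos: [0.519, -0.312, 0.1003]
eef_rot: [0.768, -0.64, 0.005, 0.002]
ft_force: [-1.4, -0.3, -0.9]
width: 0.087
```

{"op": "carry_out", "data": {"rows": [[-1,0,0,0.5,0],[-1,0,0,0.5,0],[-1,0,0,0.5,0],[-1,0,0,0.3,0],[-1,0,0,0,0]]}}

```text
time: 4.17
ee_pos: [0.5241, -0.3139, 0.0515]
eef_rot: [0.769, -0.639, 0.01, 0.001]
ft_force: [-0.8, 0.2, 0.7]
width: 0.0869
```

```bash
python3 w.py w2 .046; python3 -c "
import cv2;cv2.imwrite('pics/w2c.png',cv2.imread('pics/w2.png'))"
```

```text
4.1667 [ 0.5241 -0.3139  0.0515] yaw x -79.47719807174173 tilt [ 0.0148 -0.0146 -0.9998] 0.08692974112158144
```

View pics/w2.png

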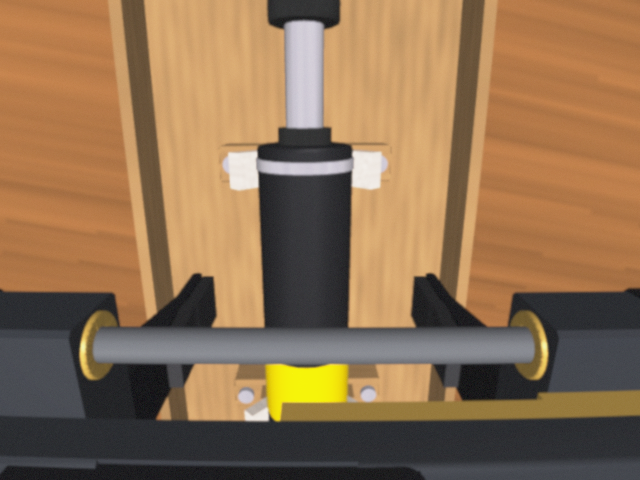

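{"op": "carry_out", "data": {"rows": [[-1,-0.1,0.15,0.3,0],[-1,0,0,0,0],[0,0,0,0,0],[0.3,0,0,0,0],[1,0,0,0,0],[1,0,0,0,0],[1,0,0,0,0],[1,0,0,0,0],[1,0,0,0,0],[1,0,0,0,0]], "force": 25}}

```text
time: 5.05
ee_pos: [0.5216, -0.3132, 0.0475]
eef_rot: [0.769, -0.639, 0.014, 0.0]
ft_force: [-0.6, 0.6, -0.4]
width: 0.0415
```

{"op": "carry_out", "data": {"rows": [[0.2,0,0,0.25,0],[0.2,0,0,0,0],[1,0,0,0,0],[1,0,0,0,0],[1,0,0,0,0],[1,0,0,0,0]]}}

```text
time: 5.55
ee_pos: [0.5221, -0.3114, 0.0401]
eef_rot: [0.769, -0.639, 0.013, -0.0]
ft_force: [0.2, 1.0, -0.4]
width: 0.035
```

{"op": "carry_out", "data": {"rows": [[1,0,0,-0.2,0],[1,0,0,-0.4,0],[1,0,0,-0.6,0],[1,0,0,-0.7,0],[1,0,0,-0.7,0],[1,0,0,-0.7,0],[1,0,0,-0.7,0],[1,0,0,-0.7,0],[1,0,0,-0.7,0],[1,0,0,-0.5,0],[1,0,0,-0.3,0],[1,0,0,0,0]]}}

```text
time: 6.55
ee_pos: [0.513, -0.3075, 0.2379]
eef_rot: [0.769, -0.639, 0.009, 0.001]
ft_force: [0.9, 0.2, -5.6]
width: 0.0349
```

```bash
python3 w.py w3 .2 shock_mid shock_eye; python3 - <<'E'
from h import *
im=camera('scene');cv2.imwrite('pics/s1.png',np.hstack([cv2.resize(im[60:330,150:450],(480,432)),cv2.resize(cv2.imread('pics/w3.png'),(320,240))]) if 0 else cv2.resize(im[30:330,120:520],(800,600)))
E
```

```text
6.55 [ 0.513  -0.3075  0.2379] yaw x -79.49660738940071 tilt [ 0.0125 -0.0125 -0.9998] 0.034906370034966175
shock_mid [311.6 334.7] 0.73 [ 0.4799 -0.3135  0.2   ]
```

View pics/s1.png

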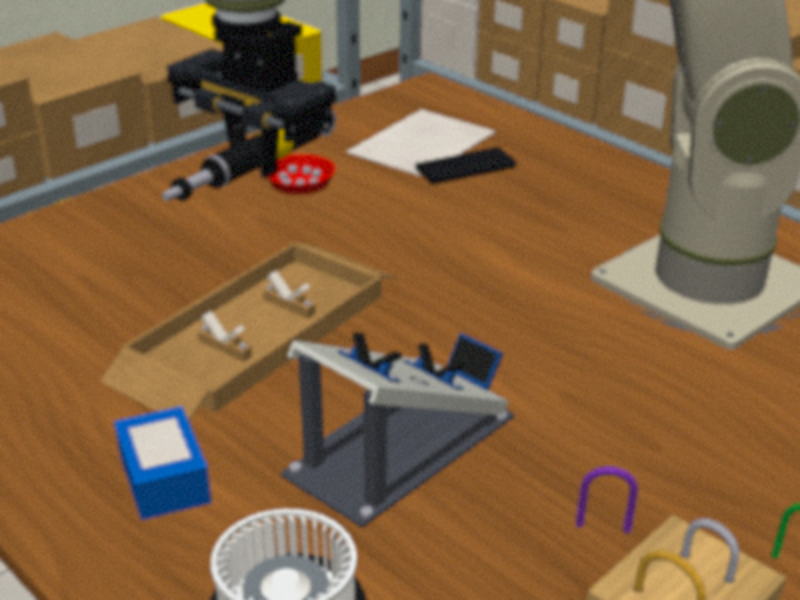

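{"op": "carry_out", "data": {"rows": [[1,0,0,-0.3,0.85],[1,0,0,-0.3,0.85],[1,-0.4,0.1,0,0],[1,-0.7,0.1,0,0],[1,-0.7,0.1,0,0],[1,-0.7,0.1,0,0],[1,-0.7,0.1,0,0],[1,-0.7,0,0,0],[1,-0.7,0,0,0],[1,-0.7,0,0,0],[1,-0.3,0,0,0],[1,0,0,0,0]]}}

```text
time: 7.75
ee_pos: [0.4835, -0.1316, 0.2341]
eef_rot: [0.716, -0.698, -0.007, 0.006]
ft_force: [0.1, -0.4, -5.7]
width: 0.0353
```

```bash
python3 w.py w4 .1 deck foot_stop
```

```text
7.75 [ 0.4835 -0.1316  0.2341] yaw x -88.59467913463264 tilt [-0.0177  0.0013 -0.9998] 0.0352677322719254
deck [312.3 332. ] 0.57 [ 0.3896 -0.1331  0.1   ]
foot_stop [198.6 261.6] 0.91 [ 0.4479 -0.0462  0.1   ]
```

View pics/w4.png

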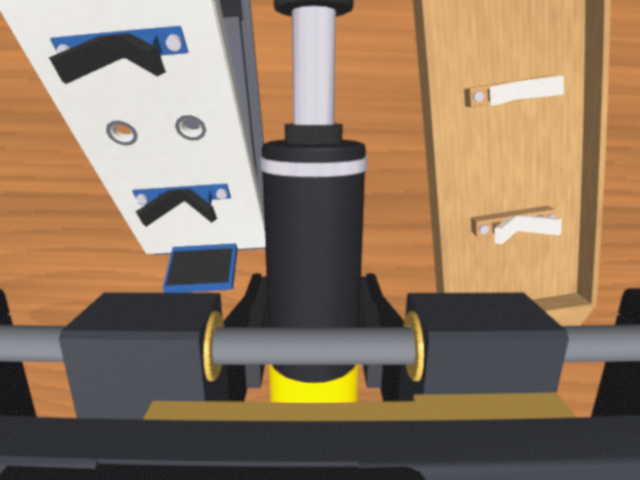

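```bash
python3 - <<'E'
from h import *
np.set_printoptions(precision=4,suppress=True)
im=cv2.imread('pics/w4.png')
hs=[]
for c in [(122,132),(191,128)]:
    g=cv2.cvtColor(im,6)[c[1]-22:c[1]+22,c[0]-22:c[0]+22]
    m=(g<np.percentile(g,80)-25).astype(np.uint8)
    n,l,st,ce=cv2.connectedComponentsWithStats(m);k=l[22,22] or 1+np.argmax(st[1:,4])
    cc=ce[k]+[c[0]-22,c[1]-22];print(cc,st[k]);hs.append(onz('wrist',cc,.1))
g=cv2.cvtColor(cv2.imread('pics/top0.png'),6);ht=[]
for c in [(316,259),(336,259)]:
    p=g[c[1]-8:c[1]+9,c[0]-8:c[0]+9].astype(float);w=np.clip(np.median(p)-15-p,0,None);yy,xx=np.mgrid[-8:9,-8:9]
    cc=(c[0]+(w*xx).sum()/w.sum(),c[1]+(w*yy).sum()/w.sum());ht.append(onz('top',cc,.1));print(cc)
for h in (hs,ht):
    h=np.array(h);d=h[0]-h[1];print(h,'mid',h.mean(0),'sep',np.linalg.norm(d),'yaw',np.degrees(np.arctan2(-d[0],d[1])))
E
```

```text
[120.9122 131.6828] [  5  10  33  26 558]
[189.8759 126.555 ] [  5   8  33  27 564]
(np.float64(315.5459352280238), np.float64(258.4811632518176))
(np.float64(335.3475609756098), np.float64(257.5648267008986))
[[ 0.5432 -0.002   0.1   ]
 [ 0.5472 -0.0499  0.1   ]] mid [ 0.5452 -0.0259  0.1   ] sep 0.04813485787472208 yaw 4.767325597533177
[[ 0.5428  0.001   0.1   ]
 [ 0.5467 -0.0469  0.1   ]] mid [ 0.5447 -0.023   0.1   ] sep 0.048050116922593984 yaw 4.702974094270336
```

{"op": "carry_out", "data": {"rows": [[1,0,0,0,-0.6],[1,-0.3,-0.2,0,0],[1,-0.6,-0.4,0,0],[1,-0.6,-0.4,0,0],[1,-0.6,-0.4,0,0],[1,-0.6,-0.4,0,0],[1,-0.4,-0.3,0,0],[1,-0.2,-0.1,0.1,0],[1,0,0,0.2,0],[1,0,0,0.2,0],[1,0,0,0,0]]}}

```text
time: 8.82
ee_pos: [0.5468, -0.0388, 0.2141]
eef_rot: [0.723, -0.691, -0.007, 0.007]
ft_force: [0.0, -0.3, -6.4]
width: 0.0353
```

```bash
cat > g.py <<'E'
import sys
from h import *
t=np.array(eval(sys.argv[1]));yaw=float(sys.argv[2]);s=read_state();m=R.from_quat(s['eef_rot']).as_matrix()
y=np.degrees(np.arctan2(m[1,0],m[0,0]))
print('pos',np.round(s['ee_pos'],4),'yaw',round(y,2),'tilt z',m[:,2].round(4),'F',np.round(s['ft_force'],1),'w',round(s['width'],4),'t',round(s['time'],2))
print('shift units',np.round(m.T@(t-s['ee_pos'])/.03,2),'turn units',round((y-yaw)/5,2))
E
python3 g.py '[.5429,-.0247,.20]' -85.3
```

```text
pos [ 0.5468 -0.0388  0.2141] yaw -87.46 tilt z [-1.920e-02 -2.000e-04 -9.998e-01] F [ 0.  -0.3 -6.4] w 0.0353 t 8.82
shift units [-0.47  0.1   0.47] turn units -0.43
```

{"op": "carry_out", "data": {"rows": [[1,-0.47,0.05,0,-0.45],[1,0,0,0.2,0],[1,0,0,0,0]]}}

```text
time: 9.07
ee_pos: [0.5431, -0.0279, 0.2068]
eef_rot: [0.735, -0.678, -0.007, 0.008]
ft_force: [-0.1, -0.8, -6.4]
width: 0.0353
```

```bash
python3 g.py '[.5429,-.0247,.16]' -85.3; python3 - <<'E'
from h import *
im=camera('wrist');a=cv2.resize(im,(400,300));b=cv2.resize(camera('scene')[130:330,220:420],(400,400));c=np.zeros((400,800,3),np.uint8);c[:300,:400]=a;c[:,400:]=b;cv2.imwrite('pics/c5.png',c)
E
```

```text
pos [ 0.5431 -0.0279  0.2068] yaw -85.38 tilt z [-0.0212 -0.0017 -0.9998] F [-0.1 -0.8 -6.4] w 0.0353 t 9.07
shift units [-0.11 -0.04  1.56] turn units -0.02
```

View pics/c5.png

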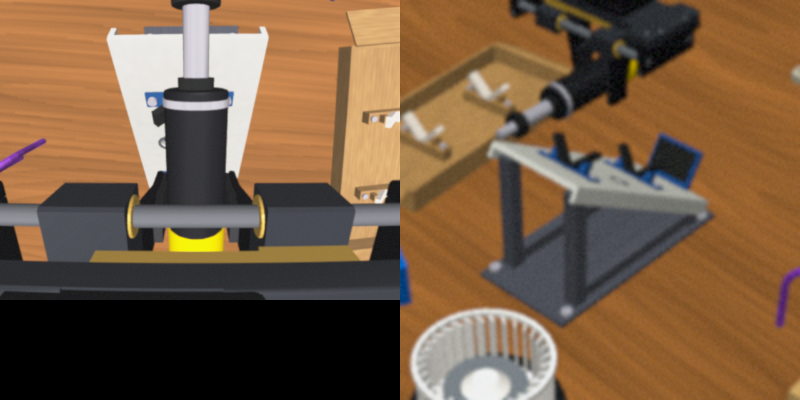

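{"op": "carry_out", "data": {"rows": [[1,-0.11,0,0,0],[1,0,0,0.4,0],[1,0,0,0.4,0],[1,0,0,0.4,0],[1,0,0,0,0]], "force": 18}}

```text
time: 9.58
ee_pos: [0.543, -0.0248, 0.1698]
eef_rot: [0.734, -0.679, -0.006, 0.007]
ft_force: [-0.6, 0.1, -6.4]
width: 0.0354
```

```bash
python3 g.py '[.5429,-.0247,.1257]' -85.3
```

```text
pos [ 0.543  -0.0248  0.1698] yaw -85.47 tilt z [-0.017  -0.002  -0.9999] F [-0.6  0.1 -6.4] w 0.0354 t 9.58
shift units [-0.01 -0.02  1.47] turn units -0.03
```

{"op": "carry_out", "data": {"rows": [[1,0,0,0.25,0],[1,0,0,0.25,0],[1,0,0,0.2,0],[1,0,0,0,0]]}}

```text
time: 9.92
ee_pos: [0.5421, -0.0249, 0.1456]
eef_rot: [0.734, -0.679, -0.006, 0.007]
ft_force: [-0.5, -1.0, -6.0]
width: 0.0355
```

```bash
python3 g.py '[.5429,-.0247,.1257]' -85.3
```

```text
pos [ 0.5421 -0.0249  0.1456] yaw -85.48 tilt z [-0.0187 -0.0017 -0.9998] F [-0.5 -1.  -6. ] w 0.0355 t 9.92
shift units [-0.01 -0.04  0.66] turn units -0.04
```

{"op": "carry_out", "data": {"rows": [[1,0,0,0.2,0],[1,0,0,0.15,0],[1,0,0,0,0]]}}

```text
time: 10.17
ee_pos: [0.5423, -0.0248, 0.1344]
eef_rot: [0.734, -0.679, -0.006, 0.007]
ft_force: [0.4, 0.4, -6.3]
width: 0.0354
```

```bash
python3 g.py '[.5429,-.0247,.1257]' -85.3; python3 - <<'E'
from h import *
im=camera('wrist');a=cv2.resize(im,(400,300));b=cv2.resize(camera('scene')[130:330,220:420],(400,400));c=np.zeros((400,800,3),np.uint8);c[:300,:400]=a;c[:,400:]=b;cv2.imwrite('pics/c6.png',c)
E
```

```text
pos [ 0.5423 -0.0248  0.1344] yaw -85.47 tilt z [-0.0177 -0.0015 -0.9998] F [ 0.4  0.4 -6.3] w 0.0354 t 10.17
shift units [-0.   -0.02  0.29] turn units -0.03
```

View pics/c6.png

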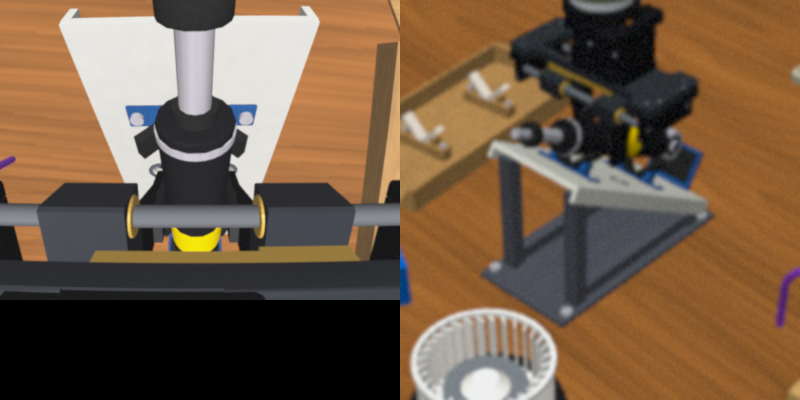

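{"op": "carry_out", "data": {"rows": [[1,0,0,0.15,0],[1,0,0,0.12,0],[1,0,0,0,0]]}}

```text
time: 10.52
ee_pos: [0.5436, -0.0238, 0.1285]
eef_rot: [0.735, -0.678, -0.005, 0.005]
ft_force: [0.4, 0.8, -5.7]
width: 0.0353
```

```bash
python3 g.py '[.5429,-.0247,.1257]' -85.3
```

```text
pos [ 0.5436 -0.0238  0.1285] yaw -85.44 tilt z [-0.014  -0.001  -0.9999] F [ 0.4  0.8 -5.7] w 0.0353 t 10.52
shift units [0.03 0.02 0.09] turn units -0.03
```

{"op": "carry_out", "data": {"rows": [[1,0,0,0.12,0],[1,0,0,0.1,0],[1,0,0,0,0]]}}

```text
time: 10.77
ee_pos: [0.5452, -0.0223, 0.126]
eef_rot: [0.735, -0.678, -0.003, 0.004]
ft_force: [-0.7, -2.0, -5.7]
width: 0.0353
```

```bash
python3 g.py '[.5429,-.0247,.1257]' -85.3
```

```text
pos [ 0.5452 -0.0223  0.126 ] yaw -85.37 tilt z [-0.0096 -0.001  -1.    ] F [-0.7 -2.  -5.7] w 0.0353 t 10.77
shift units [0.07 0.08 0.01] turn units -0.01
```

```bash
python3 - <<'E'
from h import *
im=camera('wrist');a=cv2.resize(im,(400,300));sc=camera('scene');b=cv2.resize(sc[150:270,250:370],(400,400),interpolation=2);c=np.zeros((400,800,3),np.uint8);c[:300,:400]=a;c[:,400:]=b;cv2.imwrite('pics/c7.png',c)
E
```

```text
(no output)
```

View pics/c7.png

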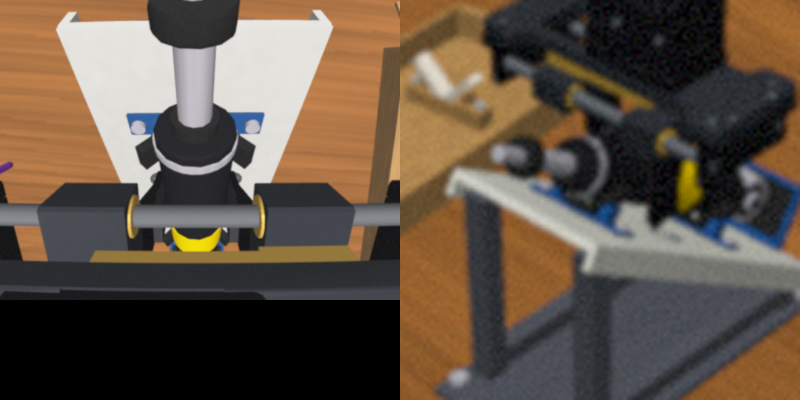

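```bash
cat > fit.py <<'E'
from h import *
import sys
# predicted scene px of rod tip(+145) and eye(-112) for grasp at shock x=+7, axis 6mm above TCP
s=read_state();p=np.array(s['ee_pos'])+[0,0,.006]
y=np.radians(4.7)
for t in (15,20,24,28,32):
    t_=np.radians(t);u=np.array([np.cos(y)*np.cos(t_),np.sin(y)*np.cos(t_),np.sin(t_)])
    print(t,proj('scene',[p+u*.138,p-u*.119]).round(1).tolist(),proj('wrist',[p+u*.138]).round(1).tolist())
o=np.array([.545,-.0245,.1]);t_=np.radians(32);u=np.array([np.cos(y)*np.cos(t_),np.sin(y)*np.cos(t_),np.sin(t_)]);n=np.cross(u,[-np.sin(y),np.cos(y),0])
m=o+.028*n
print('final x=3',proj('scene',[m+u*.148,m+u*.003,m-u*.109]).round(1).tolist())
E
python3 fit.py; python3 - <<'E'
from h import *
camera('scene')
for q in ('shock_eye','shock_mid','foot_stop'):
    print(q,[(d['xy'],d['conf']) for d in pinpoint(q,'scene')])
E
```

```text
15 [[273.3, 215.4], [355.8, 192.4]] [[311.2, -142.4]]
20 [[274.5, 209.6], [354.7, 196.7]] [[311.0, -154.5]]
24 [[275.7, 204.9], [353.7, 200.2]] [[310.8, -161.1]]
28 [[277.1, 200.1], [352.5, 203.6]] [[310.6, -163.8]]
32 [[278.8, 195.4], [351.2, 207.1]] [[310.4, -160.9]]
final x=3 [[280.7, 194.7], [324.2, 201.8], [352.4, 206.4]]
shock_eye [([351.2, 206.2], 0.56)]
shock_mid [([322.4, 201.8], 0.79), ([259.6, 324.6], 0.37)]
foot_stop [([356.9, 208.8], 0.76)]
```

{"op": "carry_out", "data": {"rows": [[1,0.05,0.06,0.12,0],[1,0,0,0,0]]}}

```text
time: 11.23
ee_pos: [0.5459, -0.0222, 0.1249]
eef_rot: [0.735, -0.678, -0.002, 0.001]
ft_force: [-2.4, -2.0, -6.2]
width: 0.035
```

```bash
python3 g.py '[.5429,-.0247,.1257]' -85.3
```

```text
pos [ 0.5459 -0.0222  0.1249] yaw -85.32 tilt z [-0.0041  0.0011 -1.    ] F [-2.4 -2.  -6.2] w 0.035 t 11.23
shift units [ 0.08  0.11 -0.03] turn units -0.0
```

{"op": "carry_out", "data": {"rows": [[0.1,0,0,0,0],[0.0,0,0,0,0],[-0.1,0,0,0,0],[-0.3,0,0,0,0],[-0.3,0,0,0,0]]}}

```text
time: 11.65
ee_pos: [0.5469, -0.023, 0.1247]
eef_rot: [0.735, -0.678, -0.001, 0.0]
ft_force: [0.9, -0.1, 0.1]
width: 0.0526
```

```bash
python3 g.py '[.5429,-.0247,.1257]' -85.3;python3 - <<'E'
from h import *
camera('scene')
for q in ('shock_eye','shock_mid'):
    print(q,[(d['xy'],d['conf']) for d in pinpoint(q,'scene')])
E
```

```text
pos [ 0.5469 -0.023   0.1247] yaw -85.38 tilt z [-2.e-03  7.e-04 -1.e+00] F [ 0.9 -0.1  0.1] w 0.0526 t 11.65
shift units [ 0.04  0.14 -0.03] turn units -0.02
shock_eye [([350.3, 207.6], 0.83)]
shock_mid [([323.7, 203.2], 0.9), ([249.1, 194.1], 0.58)]
```

{"op": "carry_out", "data": {"rows": [[-0.6,0,0,-0.2,0],[-0.6,0,0,-0.5,0],[-0.6,0,0,-0.8,0],[-0.6,0,0,-0.8,0],[-0.8,0,0,-0.8,0],[-1,0,0,-0.8,0],[-1,0,0,-0.6,0],[-1,-0.4,0,0,0],[-1,-0.8,0.1,0,0],[-1,-0.8,0.1,0,0],[-1,-0.8,0.1,0,0],[-1,-0.8,0.1,0,0],[-1,-0.8,0.1,0,0],[-1,-0.8,0.1,0,0],[-1,-0.8,0.1,0,0],[-1,-0.8,0.1,0,0],[-1,-0.8,0.1,0,0],[-1,-0.8,0.1,0,0],[-1,-0.8,0.1,0,0],[-1,-0.8,0.1,0,0]]}}

```text
time: 13.47
ee_pos: [0.482, 0.2847, 0.2693]
eef_rot: [0.733, -0.681, -0.0, 0.001]
ft_force: [0.5, 0.2, 0.1]
width: 0.0868
```

{"op": "carry_out", "data": {"rows": [[-1,-0.4,0,0,0],[-1,0,0,0.5,0],[-1,0,0,0.3,0],[-1,0,0,0,0]]}}

```text
time: 13.8
ee_pos: [0.4758, 0.3061, 0.2445]
eef_rot: [0.737, -0.676, -0.002, -0.0]
ft_force: [-0.4, -0.3, -1.2]
width: 0.087
```

```bash
python3 g.py '[.48,.327,.2]' -85.3;python3 w.py w8 .055 ubolt_mid big_ubolt_mid ubolt_legA ubolt_legB; python3 - <<'E'
from h import *
camera('scene')
for q in ('shock_eye','shock_mid'):
    print(q,[(d['xy'],d['conf']) for d in pinpoint(q,'scene')])
E
```

```text
pos [0.4758 0.3061 0.2445] yaw -85.13 tilt z [-0.0025  0.0028 -1.    ] F [-0.4 -0.3 -1.2] w 0.087 t 13.8
shift units [-0.68 -0.2   1.48] turn units 0.03
13.8 [0.4758 0.3061 0.2445] yaw x -85.12831975202994 tilt [-0.0025  0.0028 -1.    ] 0.08695862849023765
ubolt_mid [419.3 204. ] 0.88 [0.4835 0.2158 0.055 ]
ubolt_mid [228.8 285.9] 0.83 [0.3927 0.3769 0.055 ]
ubolt_legA [257.8 174.4] 0.94 [0.4972 0.355  0.055 ]
ubolt_legA [214.7 272.8] 0.87 [0.4046 0.3899 0.055 ]
ubolt_legA [430.6 178.1] 0.72 [0.5065 0.2098 0.055 ]
ubolt_legB [389.4 201.6] 0.97 [0.4834 0.2417 0.055 ]
ubolt_legB [307.1 176.7] 0.85 [0.4987 0.3136 0.055 ]
ubolt_legB [259.9 266.8] 0.63 [0.414  0.3493 0.055 ]
shock_eye [([352.9, 204.9], 0.58)]
shock_mid [([325.6, 204.0], 0.88), ([482.3, 325.8], 0.73)]
```

View pics/w8.png

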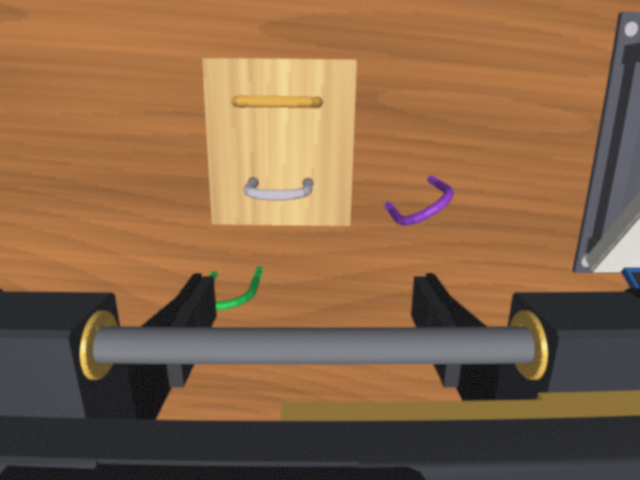

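```bash
python3 - <<'E'
from h import *
np.set_printoptions(precision=4,suppress=True)
im=cv2.imread('pics/w8.png');hsv=cv2.cvtColor(im,cv2.COLOR_BGR2HSV)
P=np.array([onz('wrist',p,.042) for p in [(204,59),(356,60),(351,225),(211,225)]])
print(P,'c',P.mean(0));d=(P[0]+P[1]-P[2]-P[3])[:2];e=(P[0]+P[3]-P[1]-P[2])[:2];print('yaw',np.degrees(np.arctan2(d[1],d[0])),np.degrees(np.arctan2(-e[0],e[1])),np.linalg.norm(d)/2,np.linalg.norm(e)/2)
# grey pixels within block region
sub=hsv[165:215,235:325];m=((sub[...,1]<60)).astype(np.uint8);n,l,st,ce=cv2.connectedComponentsWithStats(m);k=1+np.argmax(st[1:,4]);print(st[k]+np.array([235,165,0,0,0]))
x,y,w,h=st[k][:4]+np.array([235,165,0,0])
ys,xs=np.where(l==k);ys+=165;xs+=235
print('apex low row',ys.max(), 'cols at extremes',xs.min(),xs.max())
mid=(xs.min()+xs.max())/2
print('apex',onz('wrist',(mid,ys.max()-4),.092))
print('left edge/right edge at z .068',onz('wrist',(xs.min()+4,187),.068),onz('wrist',(xs.max()-4,187),.068))
E
```

```text
[[0.588  0.4049 0.042 ]
 [0.597  0.2812 0.042 ]
 [0.4575 0.2702 0.042 ]
 [0.4469 0.3972 0.042 ]] c [0.5224 0.3384 0.042 ]
yaw 3.8113068320675247 4.490432637153821 0.14057227525011817 0.1257888336942616
[244 178  68  22 810]
apex low row 199 cols at extremes 244 311
apex [0.4906 0.3345 0.092 ]
left edge/right edge at z .068 [0.49   0.3608 0.068 ] [0.494  0.3126 0.068 ]
```

{"op": "carry_out", "data": {"rows": [[-1,-0.5,-0.2,0,0.1],[-1,-0.4,-0.2,0,0],[-1,0,0,0.6,0],[-1,0,0,0.7,0],[-1,0,0,0.7,0],[-1,0,0,0.5,0],[-1,0,0,0.3,0],[-1,0,0,0,0]], "force": 12}}

```text
time: 14.87
ee_pos: [0.4905, 0.3343, 0.1627]
eef_rot: [0.731, -0.682, 0.0, -0.004]
ft_force: [-0.3, -1.8, 0.3]
width: 0.0872
```

```bash
python3 g.py '[.4906,.3355,.13]' -85.7;python3 w.py w9 .055; python3 - <<'E'
from h import *
im=cv2.imread('pics/w9.png');s=read_state()
# predicted pixels of U: apex and legs top
m=R.from_quat(s['eef_rot']).as_matrix()
y=np.radians(4.3);c=np.array([.4906,.3355,.055]);v=np.array([-np.sin(y),np.cos(y),0])
print(proj('wrist',[c+[0,0,.041],c+.024*v+[0,0,.013],c-.024*v+[0,0,.013]],s))
E
```

```text
pos [0.4905 0.3343 0.1627] yaw -86.03 tilt z [ 0.0061  0.0063 -1.    ] F [-0.3 -1.8  0.3] w 0.0872 t 14.87
shift units [-0.03  0.    1.09] turn units -0.07
14.8667 [0.4905 0.3343 0.1627] yaw x -86.03330729215182 tilt [ 0.0061  0.0063 -1.    ] 0.08719723784070281
[[311.78462264 254.66205913]
 [274.44713153 239.76058824]
 [350.01669914 239.43817579]]
```

```bash
python3 - <<'E'
from h import *
np.set_printoptions(precision=4,suppress=True)
im=cv2.imread('pics/w9.png');s=read_state();hsv=cv2.cvtColor(im,cv2.COLOR_BGR2HSV)
r0,c0=205,245;sub=hsv[r0:280,c0:380];m=(sub[...,1]<60).astype(np.uint8);n,l,st,ce=cv2.connectedComponentsWithStats(m)
k=1+np.argmax(st[1:,4]);ys,xs=np.where(l==k);ys+=r0;xs+=c0
print(st[k],'x',xs.min(),xs.max(),'y',ys.min(),ys.max())
for r in range(ys.min(),ys.max()+1,4):
    q=xs[ys==r];print(r,q.min(),q.max(),len(q))
E
```

```text
[  21   19   88   38 1503] x 266 353 y 224 261
224 274 346 8
228 271 350 23
232 270 350 22
236 268 351 23
240 267 352 22
244 266 352 31
248 267 351 77
252 271 348 78
256 277 341 65
260 291 326 36
```

{"op": "carry_out", "data": {"rows": [[-1,-0.08,0,0,-0.05],[-1,0,0,0.5,0],[-1,0,0,0.6,0],[-1,0,0,0.6,0],[-1,0,0,0.5,0],[-1,0,0,0.3,0],[-1,0,0,0,0]]}}

```text
time: 15.5
ee_pos: [0.4962, 0.3416, 0.0957]
eef_rot: [0.732, -0.681, 0.002, -0.012]
ft_force: [0.5, -0.7, 0.6]
width: 0.0867
```

```bash
python3 g.py '[.4906,.337,.061]' -85.7
```

```text
pos [0.4962 0.3416 0.0957] yaw -85.79 tilt z [ 0.0191  0.0141 -0.9997] F [ 0.5 -0.7  0.6] w 0.0867 t 15.5
shift units [0.15 0.22 1.15] turn units -0.02
```

{"op": "carry_out", "data": {"rows": [[-1,0.15,0.24,0,0],[-1,0,0.04,0.4,0],[-1,0,0.04,0.4,0],[-1,0,0,0.2,0],[-1,0,0,0,0]]}}

```text
time: 15.92
ee_pos: [0.4884, 0.3377, 0.0668]
eef_rot: [0.732, -0.681, 0.003, -0.014]
ft_force: [-0.3, -0.4, -0.4]
width: 0.087
```

```bash
python3 g.py '[.4906,.337,.061]' -85.7
```

```text
pos [0.4884 0.3377 0.0668] yaw -85.8 tilt z [ 0.024   0.0168 -0.9996] F [-0.3 -0.4 -0.4] w 0.087 t 15.92
shift units [ 0.03 -0.07  0.19] turn units -0.02
```

{"op": "carry_out", "data": {"rows": [[-1,0.03,-0.07,0.17,0],[-0.6,0,0,0,0],[0,0,0,0,0],[0,0,0,0,0],[0,0,0,0,0],[0.3,0,0,0,0],[0.3,0,0,0,0]]}}

```text
time: 16.5
ee_pos: [0.4915, 0.3374, 0.0617]
eef_rot: [0.732, -0.681, 0.003, -0.015]
ft_force: [0.4, 0.6, -0.5]
width: 0.0554
```

```bash
python3 g.py '[.4906,.337,.061]' -85.7
```

```text
pos [0.4915 0.3374 0.0617] yaw -85.8 tilt z [ 0.0245  0.0174 -0.9995] F [ 0.4  0.6 -0.5] w 0.0554 t 16.5
shift units [0.01 0.03 0.02] turn units -0.02
```

{"op": "carry_out", "data": {"rows": [[1,0,0,-0.2,0],[1,0,0,-0.4,0],[1,0,0,-0.5,0],[1,0,0,-0.7,0],[1,0,0,-0.7,0],[1,0,0,-0.7,0],[1,0,0,-0.7,0],[1,0,0,-0.7,0],[1,0,0,-0.7,0],[1,0,0,-0.5,0],[1,0,0,-0.2,0],[1,0,0,0,0]]}}

```text
time: 17.5
ee_pos: [0.4845, 0.3352, 0.2612]
eef_rot: [0.734, -0.679, 0.003, -0.017]
ft_force: [0.0, 0.4, -0.5]
width: 0.0556
```

```bash
python3 g.py '[.44,.06,.25]' -85.0; python3 - <<'E'
from h import *
im=camera('wrist');cv2.imwrite('pics/w10.png',im)
sc=camera('scene');cv2.imwrite('pics/s10.png',sc)
E
```

```text
pos [0.4845 0.3352 0.2612] yaw -85.58 tilt z [ 0.0288  0.0208 -0.9994] F [ 0.   0.4 -0.5] w 0.0556 t 17.5
shift units [9.04 2.19 0.14] turn units -0.12
```

{"op": "carry_out", "data": {"rows": [[1,0.4,-0.03,0,0],[1,0.8,-0.06,0,0],[1,0.8,-0.06,0,0],[1,0.8,-0.06,0,0],[1,0.8,-0.06,0,0],[1,0.8,-0.06,0,0],[1,0.8,-0.06,0,0],[1,0.8,-0.06,0,0],[1,0.8,-0.06,0,0],[1,0.8,-0.06,0,0],[1,0.8,-0.06,0,0],[1,0.8,-0.06,0,0],[1,0.8,-0.06,0,0],[1,0.8,-0.06,0,0],[1,0.4,0,0,0],[1,0,0,0,0]]}}

```text
time: 18.93
ee_pos: [0.5241, -0.0314, 0.2323]
eef_rot: [0.732, -0.682, -0.007, -0.003]
ft_force: [-1.2, 0.5, -1.0]
width: 0.0553
```

```bash
python3 g.py '[.546,-.0225,.23]' -85.4; python3 w.py w11 .124 shock_mid
```

```text
pos [ 0.5241 -0.0314  0.2323] yaw -85.97 tilt z [-0.0067  0.0147 -0.9999] F [-1.2  0.5 -1. ] w 0.0553 t 18.93
shift units [-0.24 -0.75  0.08] turn units -0.11
18.9333 [ 0.5241 -0.0314  0.2323] yaw x -85.97058311387657 tilt [-0.0067  0.0147 -0.9999] 0.05531743403813911
shock_mid [304.6 212.8] 0.83 [ 0.5364 -0.0235  0.124 ]
shock_mid [598.8 215.1] 0.54 [ 0.5495 -0.2179  0.124 ]
```

{"op": "carry_out", "data": {"rows": [[1,-0.24,-0.8,0,-0.1],[1,0,0,0.4,0],[1,0,0,0,0]]}}

```text
time: 19.28
ee_pos: [0.547, -0.0154, 0.2195]
eef_rot: [0.737, -0.676, -0.008, -0.004]
ft_force: [0.0, -0.0, -1.0]
width: 0.0558
```

```bash
python3 g.py '[.548,-.0225,.205]' -85.4; python3 w.py w12 .124 shock_mid; python3 - <<'E'
from h import *
im=cv2.imread('pics/w12.png');sc=camera('scene');b=cv2.resize(sc[130:250,250:410],(533,400),interpolation=2);
cv2.imwrite('pics/c12.png',np.hstack([im[100:440,:, :][:, 190:450],b[:340]]))
s=read_state()
# tube centre line in wrist image: dark mask around
E
```

```text
pos [ 0.547  -0.0154  0.2195] yaw -85.09 tilt z [-0.0075  0.0168 -0.9998] F [ 0. -0. -1.] w 0.0558 t 19.28
shift units [ 0.25 -0.02  0.48] turn units 0.06
19.2833 [ 0.547  -0.0154  0.2195] yaw x -85.09162261993207 tilt [-0.0075  0.0168 -0.9998] 0.05581932092385377
```

View pics/c12.png

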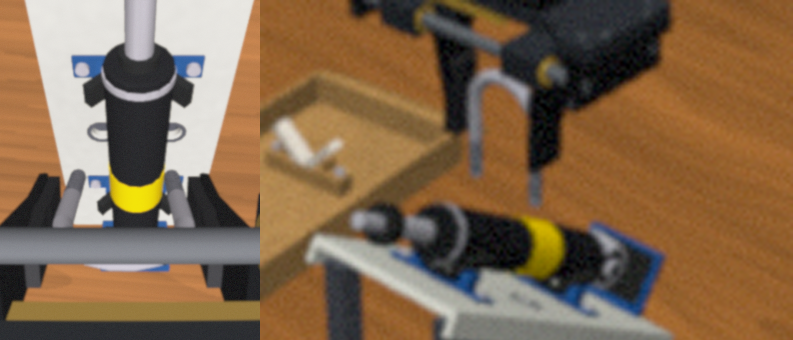

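```bash
python3 - <<'E'
from h import *
s=read_state()
h=np.array([onz('wrist',p,.1,s) for p in [(287,231),(367,230)]]);print(h.round(4),h.mean(0).round(4))
l=np.array([onz('wrist',p,.1755,s) for p in [(265,275),(361,275)]]);print(l.round(4),l.mean(0).round(4))
im=cv2.imread('pics/w12.png')
for r in (190,210,240,265,280): 
    g=im[r,240:390].astype(int);print(r,' '.join(str(int(v)) for v in g.mean(1)[::3]))
E
```

```text
[[ 0.5425  0.0039  0.1   ]
 [ 0.5482 -0.0517  0.1   ]] [ 0.5453 -0.0239  0.1   ]
[[ 0.5412  0.0094  0.1755]
 [ 0.5458 -0.0405  0.1755]] [ 0.5435 -0.0155  0.1755]
190 222 222 224 222 223 223 223 223 223 222 221 137 47 47 49 43 46 45 32 72 154 176 187 173 125 73 43 41 44 41 41 43 44 49 66 101 131 180 183 163 85 41 45 45 44 46 45 56 206 224
210 218 223 223 221 222 222 223 222 222 222 222 220 220 220 220 220 220 221 197 44 36 37 41 42 41 40 43 40 45 42 44 45 44 42 41 42 41 39 36 32 131 221 222 224 224 224 224 223 223 223
240 121 127 210 222 222 221 221 221 221 219 220 221 222 221 201 155 126 123 123 84 31 34 39 40 42 40 40 41 44 44 46 41 46 40 40 48 38 40 37 86 127 124 135 180 220 225 224 224 225 225
265 115 113 113 124 218 221 221 223 223 221 222 221 223 224 224 223 222 223 221 214 74 38 39 42 39 41 43 41 44 44 45 39 42 43 41 42 36 36 135 223 224 226 226 224 225 226 224 224 225 226
280 35 37 42 64 122 214 160 98 101 98 96 92 203 123 145 169 140 105 102 109 130 137 134 58 40 40 43 44 42 44 42 44 40 42 44 101 143 131 104 90 94 98 101 101 140 222 104 41 43 38
```

```bash
python3 g.py '[.550,-.0232,.215]' -85.3
```

```text
pos [ 0.5478 -0.0159  0.2221] yaw -85.13 tilt z [-0.0041  0.0161 -0.9999] F [-0.7 -0.2 -0.2] w 0.0554 t 19.43
shift units [ 0.25 -0.05  0.23] turn units 0.03
```

{"op": "carry_out", "data": {"rows": [[1,0.26,-0.07,0,0],[1,0,0,0.2,0],[1,0,0,0.2,0],[1,0,0,0,0]]}}

```text
time: 19.77
ee_pos: [0.5507, -0.024, 0.2107]
eef_rot: [0.737, -0.676, -0.006, -0.005]
ft_force: [-0.6, -0.3, -0.9]
width: 0.0555
```

```bash
python3 g.py '[.550,-.0232,.165]' -85.3; python3 w.py w13 .1; python3 - <<'E'
from h import *
s=read_state();im=cv2.imread('pics/w13.png').mean(2)
# tube edges (dark run around col 315) and leg inner edges at several rows
for r in range(200,320,8):
    g=im[r];d=g<75;runs=[];c=230
    while c<410:
        if d[c]:
            e=c
            while e<410 and d[e]: e+=1
            if e-c>12: runs.append((c,e))
            c=e
        c+=1
    print(r,runs)
E
```

```text
pos [ 0.5507 -0.024   0.2107] yaw -85.11 tilt z [-0.0015  0.0151 -0.9999] F [-0.6 -0.3 -0.9] w 0.0555 t 19.77
shift units [-0.01  0.02  1.52] turn units 0.04
19.7667 [ 0.5507 -0.024   0.2107] yaw x -85.11238177518892 tilt [-0.0015  0.0151 -0.9999] 0.055530873322706925
200 [(256, 277), (293, 327), (343, 367)]
208 [(257, 288), (332, 346), (347, 366)]
216 [(278, 344)]
224 [(279, 343)]
232 [(279, 344)]
240 [(281, 342)]
248 [(281, 342)]
256 [(283, 341)]
264 [(284, 340)]
272 [(285, 340)]
280 [(230, 249), (286, 339), (379, 402)]
288 [(230, 249), (291, 335), (378, 406)]
296 [(230, 250), (303, 320), (378, 410)]
304 [(230, 249), (379, 410)]
312 [(230, 246), (275, 289), (337, 352), (381, 410)]
```

{"op": "carry_out", "data": {"rows": [[1,-0.03,0,0.3,0],[1,0,0,0.3,0],[1,0,0,0.3,0],[1,0,0,0.3,0],[1,0,0,0,0]]}}

```text
time: 20.23
ee_pos: [0.5502, -0.0222, 0.1712]
eef_rot: [0.737, -0.676, -0.006, -0.005]
ft_force: [-0.8, -0.6, -0.6]
width: 0.0555
```

```bash
python3 g.py '[.550,-.023,.148]' -85.3
```

```text
pos [ 0.5502 -0.0222  0.1712] yaw -85.11 tilt z [-0.0015  0.0152 -0.9999] F [-0.8 -0.6 -0.6] w 0.0555 t 20.23
shift units [0.04 0.01 0.77] turn units 0.04
```

{"op": "carry_out", "data": {"rows": [[1,0.03,0.04,0.2,0],[1,0,0,0.2,0],[1,0,0,0.2,0],[1,0,0,0,0]]}}

```text
time: 20.57
ee_pos: [0.5486, -0.0228, 0.1505]
eef_rot: [0.737, -0.676, -0.006, -0.005]
ft_force: [0.2, 0.7, -1.2]
width: 0.0554
```

```bash
python3 g.py '[.549,-.023,.145]' -85.3
```

```text
pos [ 0.5486 -0.0228  0.1505] yaw -85.09 tilt z [-0.0026  0.0155 -0.9999] F [ 0.2  0.7 -1.2] w 0.0554 t 20.57
shift units [ 0.01 -0.01  0.18] turn units 0.04
```

{"op": "carry_out", "data": {"rows": [[1,0,0,0.12,0],[1,0,0,0.12,0],[1,0,0,0,0]]}}

```text
time: 20.82
ee_pos: [0.5487, -0.0227, 0.1427]
eef_rot: [0.737, -0.676, -0.006, -0.005]
ft_force: [-0.9, 1.2, -0.9]
width: 0.0552
```

```bash
python3 g.py '[.549,-.023,.145]' -85.3; python3 - <<'E'
from h import *
im=camera('wrist');cv2.imwrite('pics/w14.png',im)
sc=camera('scene');cv2.imwrite('pics/s14.png',sc)
for q in ('ubolt_mid','ubolt_legA','ubolt_legB','shock_mid'): print(q,[(np.round(d['xy'],1).tolist(),round(d['conf'],2)) for d in pinpoint(q,'scene')])
o=np.array([.545,-.023,.1]);print(proj('scene',[o,o+[-.001,0,.035],o+[-.002,.024,-.006],o+[.002,-.024,-.006]]))
E
```

```text
pos [ 0.5487 -0.0227  0.1427] yaw -85.1 tilt z [-0.0024  0.0155 -0.9999] F [-0.9  1.2 -0.9] w 0.0552 t 20.82
shift units [ 0.01 -0.01 -0.08] turn units 0.04
ubolt_mid [([423.1, 280.2], 0.67), ([525.4, 300.9], 0.55), ([317.4, 201.7], 0.41)]
ubolt_legA [([406.9, 295.3], 0.69), ([527.7, 319.6], 0.67), ([331.8, 223.6], 0.66)]
ubolt_legB [([433.5, 295.0], 0.8)]
shock_mid [([327.1, 201.1], 0.67)]
[[320.56101245 214.52068501]
 [321.07014433 200.44690716]
 [329.09893814 221.46924445]
 [312.14984574 212.33841497]]
```

{"op": "carry_out", "data": {"rows": [[1,0,0.12,0.03,0],[1,0,0.12,0.03,0],[1,0,0.12,0.04,0],[1,0,0,0,0]]}}

```text
time: 21.45
ee_pos: [0.5402, -0.0231, 0.143]
eef_rot: [0.737, -0.676, -0.003, -0.008]
ft_force: [1.3, 0.6, -0.1]
width: 0.0553
```

```bash
python3 g.py '[.549,-.023,.145]' -85.3; python3 - <<'E'
from h import *
sc=camera('scene');cv2.imwrite('pics/s15.png',sc)
for q in ('ubolt_mid','ubolt_legA','ubolt_legB','shock_mid'): print(q,[(np.round(d['xy'],1).tolist(),round(d['conf'],2)) for d in pinpoint(q,'scene')])
E
```

```text
pos [ 0.5402 -0.0231  0.143 ] yaw -85.06 tilt z [ 0.006   0.0156 -0.9999] F [ 1.3  0.6 -0.1] w 0.0553 t 21.45
shift units [ 0.02 -0.29 -0.07] turn units 0.05
ubolt_mid [([425.5, 281.7], 0.83), ([523.6, 298.1], 0.72), ([318.3, 200.4], 0.61)]
ubolt_legA [([408.5, 290.6], 0.8), ([528.5, 320.4], 0.71), ([328.2, 225.7], 0.62)]
ubolt_legB [([201.7, 262.8], 0.7), ([434.8, 295.5], 0.61)]
shock_mid [([323.7, 201.4], 0.87)]
```

{"op": "carry_out", "data": {"rows": [[1,0,0.15,0.05,0],[1,0,0.15,0.06,0],[1,0,0.15,0.07,0],[1,0,0,0,0]]}}

```text
time: 22.03
ee_pos: [0.5273, -0.0239, 0.1374]
eef_rot: [0.737, -0.676, -0.003, -0.009]
ft_force: [2.6, 1.1, -0.0]
width: 0.0556
```

```bash
python3 g.py '[.525,-.024,.136]' -85.3; python3 - <<'E'
from h import *
im=camera('wrist');cv2.imwrite('pics/w16.png',im)
sc=camera('scene');cv2.imwrite('pics/s16.png',sc)
for q in ('ubolt_mid','ubolt_legA','ubolt_legB','shock_mid'): print(q,[(np.round(d['xy'],1).tolist(),round(d['conf'],2)) for d in pinpoint(q,'scene')])
for f in ('w14','w16'):
    im=cv2.imread(f'pics/{f}.png').mean(2)
    for r in (270,290,310): print(f,r,im[r,240:385:4].astype(int).tolist())
E
```

```text
pos [ 0.5273 -0.0239  0.1374] yaw -85.03 tilt z [ 0.0081  0.0163 -0.9998] F [ 2.6  1.1 -0. ] w 0.0556 t 22.03
shift units [-0.    0.08  0.05] turn units 0.05
ubolt_mid [([422.0, 281.0], 0.87), ([525.1, 299.6], 0.67), ([324.8, 202.5], 0.56)]
ubolt_legA [([333.1, 223.1], 0.69), ([526.6, 318.1], 0.61), ([253.0, 197.0], 0.5)]
ubolt_legB [([509.5, 308.7], 0.68)]
shock_mid [([325.8, 202.4], 0.96)]
w14 270 [218, 218, 215, 154, 107, 104, 55, 32, 39, 35, 39, 35, 42, 42, 39, 41, 43, 45, 38, 43, 44, 42, 44, 42, 36, 35, 37, 38, 39, 31, 93, 102, 104, 144, 208, 221, 221]
w14 290 [34, 38, 41, 213, 115, 131, 127, 48, 33, 39, 42, 40, 39, 43, 38, 39, 38, 43, 45, 44, 44, 41, 39, 44, 42, 39, 32, 39, 37, 50, 93, 124, 127, 115, 179, 30, 36]
w14 310 [31, 29, 115, 130, 130, 127, 118, 213, 60, 35, 39, 35, 40, 40, 39, 38, 39, 46, 41, 41, 45, 44, 42, 41, 40, 38, 38, 37, 48, 219, 187, 119, 129, 131, 129, 83, 32]
w16 270 [225, 223, 224, 171, 137, 153, 135, 113, 32, 35, 40, 41, 42, 47, 41, 43, 45, 44, 45, 45, 44, 46, 43, 45, 43, 42, 38, 39, 37, 36, 116, 143, 142, 143, 205, 228, 227]
w16 290 [37, 38, 82, 180, 191, 185, 164, 210, 184, 37, 39, 42, 40, 41, 43, 44, 39, 41, 43, 45, 44, 41, 41, 46, 43, 39, 43, 38, 34, 190, 171, 172, 189, 190, 169, 41, 42]
w16 310 [35, 54, 177, 192, 188, 171, 145, 121, 108, 151, 64, 40, 39, 41, 43, 43, 43, 41, 42, 42, 47, 43, 40, 43, 42, 38, 34, 70, 140, 110, 108, 152, 180, 190, 186, 153, 34]
```

{"op": "carry_out", "data": {"rows": [[1,0,0.08,0.05,0],[1,0,-0.05,0.1,0],[1,0,-0.06,0.1,0],[1,0,-0.06,0.1,0],[1,0,0,0,0]]}}

```text
time: 22.75
ee_pos: [0.5313, -0.0236, 0.1263]
eef_rot: [0.737, -0.676, -0.002, -0.009]
ft_force: [2.7, -0.2, 0.6]
width: 0.0555
```

```bash
python3 g.py '[.525,-.024,.136]' -85.3; python3 - <<'E'
from h import *
im=camera('wrist');cv2.imwrite('pics/w17.png',im)
sc=camera('scene');cv2.imwrite('pics/s17.png',sc)
for q in ('ubolt_mid','shock_mid'): print(q,[(np.round(d['xy'],1).tolist(),round(d['conf'],2)) for d in pinpoint(q,'scene')])
E
```

```text
pos [ 0.5313 -0.0236  0.1263] yaw -85.05 tilt z [ 0.0082  0.0162 -0.9998] F [ 2.7 -0.2  0.6] w 0.0555 t 22.75
shift units [-0.01  0.21 -0.33] turn units 0.05
ubolt_mid [([423.4, 281.2], 0.59), ([524.4, 296.3], 0.53), ([322.4, 206.4], 0.52)]
shock_mid [([324.6, 202.7], 0.84), ([259.8, 322.7], 0.46)]
```

{"op": "carry_out", "data": {"rows": [[0.2,0,0,0,0],[0,0,0,0,0],[-0.3,0,0,0,0],[-0.6,0,0,0,0],[-0.6,0,0,0,0],[-0.6,0,0,-0.3,0],[-0.6,0,0,-0.6,0],[-0.6,0,0,-0.8,0],[-0.6,0,0,-0.8,0],[-0.6,0,0,-0.5,0],[-0.6,0,0,0,0]]}}

```text
time: 23.87
ee_pos: [0.5283, -0.025, 0.2228]
eef_rot: [0.737, -0.676, -0.004, -0.007]
ft_force: [0.0, 0.2, 0.4]
width: 0.0695
```

```bash
python3 g.py '[.51,-.024,.2]' -85.3; python3 - <<'E'
from h import *
im=camera('wrist');cv2.imwrite('pics/w18.png',im)
sc=camera('scene');cv2.imwrite('pics/s18.png',sc)
for c in ('scene','wrist'):
  for q in ('ubolt_mid','shock_mid'): print(c,q,[(np.round(d['xy'],1).tolist(),round(d['conf'],2)) for d in pinpoint(q,c)])
for c in ('scene','wrist'):
    im=cv2.imread('pics/%s18.png'%c[0]);
b=cv2.resize(sc[150:240,280:370],(400,400),interpolation=2)
cv2.imwrite('pics/c18.png',np.hstack([cv2.imread('pics/w18.png')[80:480,150:480],b]))
E
```

```text
pos [ 0.5283 -0.025   0.2228] yaw -85.03 tilt z [ 0.004   0.0164 -0.9999] F [0.  0.2 0.4] w 0.0695 t 23.87
shift units [-0.07  0.61  0.76] turn units 0.05
scene ubolt_mid [([522.3, 298.6], 0.7), ([424.7, 281.1], 0.62), ([320.2, 209.0], 0.46)]
scene shock_mid [([325.4, 201.0], 0.57), ([251.0, 192.0], 0.3)]
wrist ubolt_mid [([45.4, 235.3], 0.96)]
wrist shock_mid [([314.6, 221.6], 0.8)]
```

View pics/c18.png

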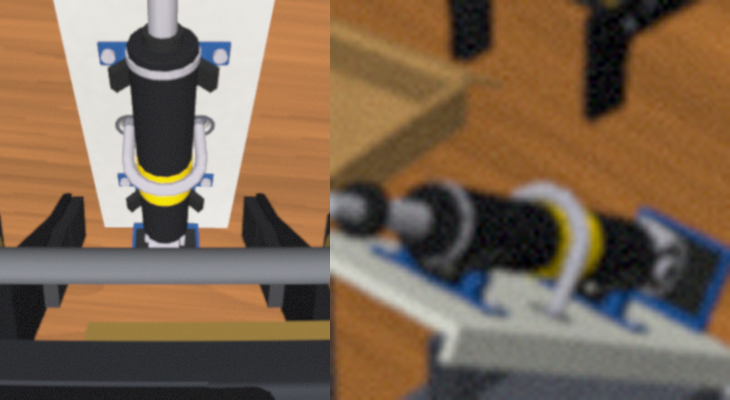

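```bash
cat > chk.py <<'E'
from h import *
import sys
f=sys.argv[1]
def run(s):
    y=np.radians(4.7);t=np.radians(32);u=np.array([np.cos(y)*np.cos(t),np.sin(y)*np.cos(t),np.sin(t)]);v=np.array([-np.sin(y),np.cos(y),0]);n=np.cross(u,v)
    o=np.array([.545,-.0235,.1])
    for c in ('wrist','scene'):
        for lift in (0,.005,.010,.015,.02): print(c,lift,'apex ctr',proj(c,[o+n*(.050+lift)],s).round(1).tolist(),'bow corner L/R',proj(c,[o+n*(.026+lift)+v*.024,o+n*(.026+lift)-v*.024],s).round(1).tolist())
s=read_state()
if f=='new':
    cv2.imwrite('pics/wchk.png',camera('wrist'));cv2.imwrite('pics/schk.png',camera('scene'));f=('pics/wchk.png','pics/schk.png')
else: f=('pics/w18.png','pics/s18.png')
run(s)
im=cv2.imread(f[0])
hsv=cv2.cvtColor(im,cv2.COLOR_BGR2HSV)
for c in (312,316,320): 
    print('wrist col',c,[(r,int(im[r,c].mean()),int(hsv[r,c,1])) for r in range(236,300,3)])
sc=cv2.imread(f[1]);h2=cv2.cvtColor(sc,cv2.COLOR_BGR2HSV)
g=(h2[150:240,280:370,1]<50)&(sc[150:240,280:370].mean(2)>120)
for r in range(36,72,3): print('scene',150+r,[280+int(c) for c in np.where(g[r])[0] if 30<c<75])
E
python3 chk.py old
```

```text
wrist 0 apex ctr [[315.1, 261.4]] bow corner L/R [[277.7, 230.4], [353.7, 231.1]]
wrist 0.005 apex ctr [[315.0, 268.3]] bow corner L/R [[277.1, 236.5], [354.1, 237.2]]
wrist 0.01 apex ctr [[314.9, 275.3]] bow corner L/R [[276.5, 242.7], [354.5, 243.4]]
wrist 0.015 apex ctr [[314.8, 282.6]] bow corner L/R [[275.8, 249.0], [354.9, 249.8]]
wrist 0.02 apex ctr [[314.6, 290.1]] bow corner L/R [[275.2, 255.6], [355.4, 256.4]]
scene 0 apex ctr [[329.2, 192.4]] bow corner L/R [[333.6, 207.5], [316.5, 198.6]]
scene 0.005 apex ctr [[330.1, 190.1]] bow corner L/R [[334.5, 205.3], [317.4, 196.4]]
scene 0.01 apex ctr [[331.0, 187.9]] bow corner L/R [[335.4, 203.0], [318.2, 194.2]]
scene 0.015 apex ctr [[331.9, 185.7]] bow corner L/R [[336.3, 200.8], [319.1, 192.0]]
scene 0.02 apex ctr [[332.8, 183.4]] bow corner L/R [[337.2, 198.5], [320.0, 189.8]]
wrist col 312 [(236, 44, 17), (239, 44, 22), (242, 46, 31), (245, 44, 22), (248, 42, 17), (251, 43, 33), (254, 43, 22), (257, 147, 225), (260, 160, 244), (263, 182, 87), (266, 211, 12), (269, 214, 12), (272, 213, 12), (275, 202, 43), (278, 160, 244), (
[... 741 characters left out ...]
49, 243), (287, 49, 47), (290, 38, 25), (293, 41, 18), (296, 43, 22), (299, 43, 23)]
scene 186 []
scene 189 []
scene 192 [323, 324, 325, 326, 327, 328, 329, 330, 331]
scene 195 [331, 332, 333, 334, 335]
scene 198 [334, 335, 336]
scene 201 [335, 336, 337, 352, 353, 354]
scene 204 [335, 336, 337, 354]
scene 207 [334, 335, 336, 337]
scene 210 [333, 334, 335, 354]
scene 213 [316, 317, 318, 319, 320, 321, 322, 323, 324, 325, 326, 331, 332, 333, 334]
scene 216 [315, 316, 317, 318, 319, 320, 321, 322, 323, 324, 325, 326, 327, 328, 329, 330, 331, 332, 333]
scene 219 [311, 312, 313, 319, 320, 321, 322, 323, 324, 325, 326, 327, 328, 329, 330, 331, 332, 333, 334, 335, 336, 337, 347, 348, 349, 350, 351]
```

{"op": "carry_out", "data": {"rows": [[1,0,0.5,0,0],[1,0,0,0.5,0],[1,0,0,0.5,0],[1,0,0,0,0],[1,0,0,0,0],[1,0,0,0,0]]}}

```text
time: 24.67
ee_pos: [0.5088, -0.0256, 0.1834]
eef_rot: [0.737, -0.676, -0.01, -0.004]
ft_force: [-0.0, -0.1, -0.1]
width: 0.037
```

```bash
python3 g.py '[.511,-.0255,.165]' -85.3
```

```text
pos [ 0.5088 -0.0256  0.1834] yaw -85.0 tilt z [-0.0094  0.0189 -0.9998] F [-0.  -0.1 -0.1] w 0.037 t 24.67
shift units [ 0.02 -0.08  0.61] turn units 0.06
```

{"op": "carry_out", "data": {"rows": [[1,0,-0.05,0,0],[1,0,0,0,0],[1,0,0,0,0],[1,0,0,0.3,0],[1,0,0,0.2,0],[1,0,0,0,0]]}}

```text
time: 25.17
ee_pos: [0.5118, -0.025, 0.1692]
eef_rot: [0.737, -0.676, -0.009, -0.005]
ft_force: [-0.8, -0.5, -0.3]
width: 0.0023
```

```bash
python3 g.py '[.511,-.0255,.162]' -85.3
```

```text
pos [ 0.5118 -0.025   0.1692] yaw -85.0 tilt z [-0.0062  0.0188 -0.9998] F [-0.8 -0.5 -0.3] w 0.0023 t 25.17
shift units [0.02 0.03 0.24] turn units 0.06
```

Now push along the plate's normal in small steps.

{"op": "carry_out", "data": {"rows": [[1,0,-0.03,0.12,0],[1,0,-0.05,0.12,0],[1,0,-0.06,0.12,0],[1,0,-0.07,0.12,0],[1,0,0,0,0]]}}

```text
time: 25.58
ee_pos: [0.5164, -0.0244, 0.1571]
eef_rot: [0.737, -0.676, -0.01, -0.002]
ft_force: [-5.1, -0.3, 5.8]
width: 0.0008
```

```bash
python3 g.py '[.5165,-.0255,.159]' -85.3
```

```text
pos [ 0.5164 -0.0244  0.1571] yaw -85.03 tilt z [-0.0117  0.0165 -0.9998] F [-5.1 -0.3  5.8] w 0.0008 t 25.58
shift units [ 0.04  0.   -0.06] turn units 0.05
```

{"op": "carry_out", "data": {"rows": [[1,0,-0.1,0.15,0],[1,0,-0.1,0.2,0],[1,0,0,0,0]]}}

```text
time: 25.83
ee_pos: [0.5173, -0.0243, 0.1579]
eef_rot: [0.737, -0.676, -0.012, 0.005]
ft_force: [0.7, 0.8, -0.4]
width: 0.0004
```

```bash
python3 g.py '[.5165,-.0255,.159]' -85.3
```

```text
pos [ 0.5173 -0.0243  0.1579] yaw -85.1 tilt z [-0.0242  0.0093 -0.9997] F [ 0.7  0.8 -0.4] w 0.0004 t 25.83
shift units [ 0.04  0.03 -0.04] turn units 0.04
```

Firm stop reached. Withdraw up and away, then check the pose.

{"op": "carry_out", "data": {"rows": [[1,0,0.1,-0.4,0],[1,0,0,-0.8,0],[1,0,0,-0.8,0],[1,0,0,-0.4,0],[1,0,0,0,0]]}}

```text
time: 26.25
ee_pos: [0.5161, -0.0249, 0.2333]
eef_rot: [0.737, -0.676, -0.012, 0.005]
ft_force: [-0.2, 0.5, -0.7]
width: 0.0005
```

```bash
cat > fitu.py <<'E'
from h import *
from scipy.optimize import least_squares
s=read_state();cv2.imwrite('pics/wchk.png',camera('wrist'));im=cv2.imread('pics/wchk.png');hsv=cv2.cvtColor(im,cv2.COLOR_BGR2HSV)
y=np.radians(4.7);t=np.radians(32);u=np.array([np.cos(y)*np.cos(t),np.sin(y)*np.cos(t),np.sin(t)]);v=np.array([-np.sin(y),np.cos(y),0]);n=np.cross(u,v);o=np.array([.545,-.0235,.1])
print(np.round(s['ee_pos'],4))
for lift in (0,.005,.01):
  for tilt in (-.1,-.05,0,.05,.1):
    a=n*np.cos(tilt)-u*np.sin(tilt)   # tilt>0: apex downhill, pivot at plate mid
    P=o-n*.003;Q=P+a*(.053+lift);L=P+a*(.029+lift)
    print(lift,tilt,'apex',proj('wrist',[Q],s)[0].round(1),'L',proj('wrist',[L+v*.024],s)[0].round(1),'R',proj('wrist',[L-v*.024],s)[0].round(1),'scene apex',proj('scene',[Q])[0].round(1))
print('hole',proj('wrist',[o,o+v*.024,o-v*.024],s).round(1).tolist())
c0=int(round(proj('wrist',[o+.05*n],s)[0][0]))
print('col',c0,[(r,int(im[r,c0].mean()),int(hsv[r,c0,1])) for r in range(200,320,3)])
for r in range(200,300,8): print(r,[int(c) for c in np.where((hsv[r,250:380,1]<40)&(im[r,250:380].mean(1)>120)&(im[r,250:380].mean(1)<218))[0]+250][::2])
sc=camera('scene')
h2=cv2.cvtColor(sc,cv2.COLOR_BGR2HSV)
for r in range(184,202,2): print('scene',r,[int(c) for c in np.where((h2[r,310:345,1]<50)&(sc[r,310:345].mean(1)>120))[0]+310])
for q in ('shock_mid','shock_eye','ubolt_mid'): print(q,[(np.round(d['xy'],1).tolist(),round(d['conf'],2)) for d in pinpoint(q,'scene')])
E
python3 fitu.py
```

```text
[ 0.5161 -0.0249  0.2333]
0 -0.1 apex [316.  227.9] L [279.5 202.1] R [353.  202.5] scene apex [327.7 192.2]
0 -0.05 apex [316.  230.9] L [279.6 203.7] R [352.9 204.2] scene apex [328.5 192.3]
0 0 apex [316.  233.8] L [279.7 205.3] R [352.7 205.7] scene apex [329.2 192.4]
0 0.05 apex [316.  236.4] L [279.9 206.7] R [352.6 207.2] scene apex [329.9 192.5]
0 0.1 apex [315.9 238.7] L [280.  208.1] R [352.4 208.5] scene apex [330.6 192.7]
0.005 -0.1 apex [315.9 233.7] L [278.9 207.1] R [353.5 207.6] scene apex [328.5 190. ]
0.005 -0.05 apex [315.9 237. ] L [279.1 209. ] R [353.3 209.5] scene apex [329.3 190. ]
0.005 0 apex [315.9 240.1] L [279.2 210.9] R [353.1 211.3] scene apex [330.1 190.1]
0.005 0.05 apex [315.9 242.9] L [279.4 212.6] R [352.9 213. ] scene apex [330.9 190.3]
0.005 0.1 apex [315.9 245.5] L [279.6 214.2] R [352.7 214.6] scene apex [331.6 190.6]
0.01 -0.1 apex [315.9 239.7] L [278.3 212.3] R [354.  212.8] scene apex [329.2 187.7]
0.01 -0.05 apex [315.9 243.3] L [278.5 214.5] R [353.7 215. ] scene apex [330.1 187.8]
0.01 0 apex [315.9 246.6] L [278.7 216.6] R [353.5 217.1]
[... 1140 characters left out ...]
268, 282, 284, 295, 297, 299, 332, 334, 336, 347, 349]
240 [269, 273, 275, 277, 279, 290, 292, 294, 296, 335, 337, 339, 351, 353, 355, 357, 359]
248 [281, 283, 349]
256 [276, 353]
264 [252, 279, 286, 288, 292, 339, 344, 351]
272 [254, 293, 378]
280 [284]
288 []
296 []
scene 184 []
scene 186 []
scene 188 []
scene 190 []
scene 192 [323, 324, 325, 326, 327, 328, 329, 330, 331]
scene 194 [325, 326, 327, 328, 329, 330, 331, 332, 333, 334]
scene 196 [332, 333, 334, 335]
scene 198 [334, 335, 336]
scene 200 [334, 335, 336, 337]
shock_mid [([328.1, 203.7], 0.95), ([352.1, 208.8], 0.42)]
shock_eye [([350.6, 205.4], 0.8)]
ubolt_mid [([422.5, 281.3], 0.84), ([521.9, 298.1], 0.7), ([322.3, 210.8], 0.63)]
```

{"op": "carry_out", "data": {"rows": [[1,0,0.5,-0.2,0],[1,0,0.7,0,0],[1,0,0.7,0,0],[1,0,0.4,0,0],[1,0,0,0,0],[1,0,0,0,0]]}}

```text
time: 27.0
ee_pos: [0.4408, -0.0311, 0.2312]
eef_rot: [0.737, -0.676, -0.019, 0.009]
ft_force: [-0.3, -0.6, -0.2]
width: 0.0005
```

```bash
cat > f2.py <<'E'
from h import *
from scipy.optimize import minimize
import itertools
np.set_printoptions(precision=4,suppress=True)
S1=dict(ee_pos=[.5161,-.0249,.2333],eef_rot=None)
s2=read_state();im2=camera('wrist');cv2.imwrite('pics/wB.png',im2);im1=cv2.imread('pics/wchk.png');sc=camera('scene');print(np.round(s2['ee_pos'],4))
S1['eef_rot']=(np.array([.737,-.676,-.012,.005])/np.linalg.norm([.737,-.676,-.012,.005])).tolist()
y=np.radians(4.7);t=np.radians(32);u=np.array([np.cos(y)*np.cos(t),np.sin(y)*np.cos(t),np.sin(t)]);v=np.array([-np.sin(y),np.cos(y),0]);n=np.cross(u,v);o=np.array([.545,-.0235,.1])
phi=np.linspace(0,np.pi,25)
loc=np.array([[24,z] for z in (0,5,10,15,20,25)]+[[24*np.cos(p),26+24*np.sin(p)] for p in phi]+[[-24,z] for z in (25,20,15,10,5,0)])/1000.
def grey(im):
    h=cv2.cvtColor(im,cv2.COLOR_BGR2HSV);m=im.mean(2);return ((h[...,1]<45)&(m>85)&(m<235)).astype(np.float32)
views=[('wrist',S1,im1),('wrist',s2,im2),('scene',None,sc)]
def pts(q):
    dx,dy,lift,tilt,roll=q
    a=n*np.cos(tilt)-u*np.sin(tilt);b=v*np.cos(roll)+a*np.sin(roll);a=np.cross(np.cross(b,a),b)*1
    return o+u*dx+v*dy+a*(loc[:,1:]+lift)+b*loc[:,:1]
def cost(q,only=None,img=False):
    c=0
    for k,(cam,s,im) in enumerate(views):
        if only is not None and k not in only: continue
        P=pts(q);p=proj(cam,P,s);M=np.linalg.inv(T(cam,s));d=(M[:3,:3]@P.mean(0)+M[:3,3])[2]
        sc_=4 if cam=='wrist' else 8
        c0=p.min(0)-8;w=(np.ptp(p,0)+16)
        A=np.array([[sc_,0,-sc_*c0[0]],[0,sc_,-sc_*c0[1]]]);sz=tuple((w*sc_).astype(int))
        g=cv2.warpAffine(im,A,sz,flags=cv2.INTER_LINEAR)
        m=np.zeros(sz[::-1],np.uint8);cv2.polylines(m,[((p-c0)*sc_).round().astype(np.int32)],False,1,max(1,int(.008*camera_info(cam)['fx']/d*sc_)))
        lab=cv2.cvtColor(g,cv2.COLOR_BGR2HSV);sat=lab[...,1].astype(float);val=g.mean(2)
        good=np.exp(-((val-195)/45)**2)*(sat<60)
        # inside should be grey, outer ring next to it should be non-grey on bow part
        c-= good[m>0].mean()
    return c
best=None
for k in ((0,),(1,),(0,1),(0,1,2)):
    rs=[]
    for l,tl in itertools.product((0,.005),(-.05,.05,.12)):
        r=minimize(cost,[0,0,l,tl,0],args=(k,),method='Nelder-Mead',options=dict(initial_simplex=np.array([[0,0,l,tl,0]]+[list(np.array([0,0,l,tl,0])+e) for e in np.diag([.002,.002,.003,.05,.02])]),maxiter=150,xatol=1e-4,fatol=1e-4));rs.append(r)
    rs.sort(key=lambda r:r.fun);print(k,'best',rs[0].fun,rs[0].x,'| 2nd',rs[1].fun,rs[1].x)
E
python3 f2.py
```

```text
[ 0.4408 -0.0311  0.2312]Traceback (most recent call last):
  File "f2.py", line 37, in <module>
    r=minimize(cost,[0,0,l,tl,0],args=(k,),method='Nelder-Mead',options=dict(initial_simplex=np.array([[0,0,l,tl,0]]+[list(np.array([0,0,l,tl,0])+e) for e in np.diag([.002,.002,.003,.05,.02])]),maxiter=150,xatol=1e-4,fatol=1e-4));rs.append(r)
    res = _minimize_neldermead(fun, x0, args, callback, bounds=bounds,
                               **options)
    fxr = func(xr)
    fx = function(np.copy(x), *(wrapper_args + args))
  File "f2.py", line 22, in cost
    P=pts(q);p=proj(cam,P,s);M=np.linalg.inv(T(cam,s));d=(M[:3,:3]@P.mean(0)+M[:3,3])[2]
               ~~~~^^^^^^^^^
  File "h.py", line 21, in proj
    i=camera_info(cam);M=np.linalg.inv(T(cam,s));K=np.array([[i['fx'],0,i['cx']],[0,i['fy'],i['cy']],[0,0,1]])
                                       ~^^^^^^^
  File "h.py", line 9, in T
    i=camera_info(cam)
ValueError: time passes only in moves, steps and waits
```

```bash
python3 - <<'E'
from h import *
np.set_printoptions(precision=4,suppress=True)
s2=read_state();q=np.array([.737,-.676,-.012,.005]);S1=dict(ee_pos=[.5161,-.0249,.2333],eef_rot=(q/np.linalg.norm(q)).tolist())
y=np.radians(4.7);t=np.radians(32);u=np.array([np.cos(y)*np.cos(t),np.sin(y)*np.cos(t),np.sin(t)]);v=np.array([-np.sin(y),np.cos(y),0]);n=np.cross(u,v);o=np.array([.545,-.0235,.1])
im=cv2.imread('pics/wB.png');h=cv2.cvtColor(im,40)
a=proj('wrist',[o+.05*n,o+.024*v,o-.024*v],s2);print('pred',a)
c,r0=a[0].round().astype(int)
print([(r,int(im[r,c].mean()),int(h[r,c,1])) for r in range(r0-35,r0+35,2)])
for r in range(r0-40,r0+10,5):
    k=np.where((h[r,c-60:c+60,1]<45)&(im[r,c-60:c+60].mean(1)>85)&(im[r,c-60:c+60].mean(1)<216))[0]+c-60;print(r,k.min() if len(k) else 0,k.max() if len(k) else 0,[int(x) for x in k[::2]])
import pickle;pickle.dump((S1,s2),open('S.pkl','wb'))
E
```

```text
pred [[317.9307 105.4401]
 [280.8342  59.8739]
 [356.3357  60.145 ]]
[(70, 43, 17), (72, 49, 10), (74, 44, 33), (76, 47, 10), (78, 45, 11), (80, 44, 17), (82, 44, 11), (84, 43, 17), (86, 45, 11), (88, 45, 21), (90, 45, 21), (92, 43, 11), (94, 45, 27), (96, 47, 16), (98, 60, 74), (100, 138, 217), (102, 161, 245), (104, 162, 245), (106, 180, 187), (108, 207, 50), (110, 220, 7), (112, 220, 9), (114, 220, 8), (116, 220, 9), (118, 216, 9), (120, 184, 9), (122, 177, 145), (124, 162, 245), (126, 162, 245), (128, 162, 245), (130, 162, 245), (132, 162, 245), (134, 162, 245), (136, 162, 245), (138, 162, 245)]
65 263 370 [263, 265, 267, 269, 272, 274, 280, 282, 284, 348, 350, 352, 358, 360, 364, 366, 368, 370]
70 266 367 [266, 268, 270, 272, 274, 281, 283, 285, 349, 351, 357, 359, 361, 363, 365, 367]
75 271 362 [271, 273, 279, 281, 283, 285, 348, 350, 352, 358, 360, 362]
80 271 362 [271, 273, 278, 280, 282, 284, 286, 347, 349, 351, 353, 360, 362]
85 270 362 [270, 272, 279, 281, 283, 349, 351, 353, 360, 362]
90 270 363 [270, 272, 280, 282, 284, 348, 350, 352, 360, 362]
95 271 362 [271, 273, 282, 284, 348, 350, 360, 362]
100 272 361 [272, 274, 276, 287, 344, 346, 356, 358, 360]
105 275 358 [275, 277, 279, 295, 297, 336, 338, 354, 356, 358]
110 279 354 [279, 281, 283, 285, 346, 348, 350, 352, 354]
```

```bash
python3 - <<'E'
from h import *
import pickle
np.set_printoptions(precision=4,suppress=True)
S1,s2=pickle.load(open('S.pkl','rb'))
y=np.radians(4.7);t=np.radians(32);u=np.array([np.cos(y)*np.cos(t),np.sin(y)*np.cos(t),np.sin(t)]);v=np.array([-np.sin(y),np.cos(y),0]);n=np.cross(u,v);o=np.array([.545,-.0235,.1])
for nm,a,b in [('apex',(316,241),(318,114)),('yellow up',(316,228.7),(318,99.3))]:
    p,e=tri([ray('wrist',a,S1),ray('wrist',b,s2)]);d=p-o;print(nm,p,np.array(e),'deck',d@u,d@v,d@n)
im=cv2.imread('pics/wB.png');h=cv2.cvtColor(im,40)
print([(r,int(im[r,318].mean())) for r in range(140,190,2)])
# assume touching (apex centre n=50 / tube top n=46): ray-plane intersection in each view
for nm,N,L in [('apex n50',.05,[((316,241),S1),((318,114),s2)]),('yellow n46',.046,[((316,228.7),S1),((318,99.3),s2)])]:
    for px,s in L:
        c,d=ray('wrist',px,s);p=c+d*((o+N*n-c)@n)/(d@n);print(nm,'deck x,y',(p-o)@u,(p-o)@v)
E
```

```text
apex [ 0.514  -0.0261  0.1428] [0. 0.] deck -0.0036635198981577045 -2.6690206477679433e-05 0.0527904491064936
yellow up [ 0.5218 -0.0254  0.1422] [0. 0.] deck 0.00268788474111987 2.7693782228687667e-05 0.04813253361511036
[(140, 162), (142, 158), (144, 98), (146, 49), (148, 48), (150, 43), (152, 43), (154, 43), (156, 45), (158, 45), (160, 44), (162, 45), (164, 44), (166, 46), (168, 41), (170, 43), (172, 44), (174, 45), (176, 46), (178, 42), (180, 47), (182, 46), (184, 43), (186, 44), (188, 44)]
apex n50 deck x,y -0.007206016363488793 3.03914013364953e-05
apex n50 deck x,y -0.005619495818212666 -6.078765942958065e-05
yellow n46 deck x,y 0.00014364006351705487 7.634925888575639e-05
yellow n46 deck x,y 0.0012976600833696237 -2.552926975566961e-06
```

```bash
python3 g.py '[.490,-.026,.175]' -85.3
```

```text
pos [ 0.4414 -0.0309  0.2313] yaw -85.05 tilt z [-0.0402  0.0124 -0.9991] F [ 0.1  0.1 -0.6] w 0.0004 t 27.1
shift units [ 0.01 -1.7   1.81] turn units 0.05
```

{"op": "carry_out", "data": {"rows": [[1,0,-0.4,0.4,0],[1,0,-0.5,0.5,0],[1,0,-0.5,0.5,0],[1,0,-0.2,0.3,0],[1,0,0,0,0]]}}

```text
time: 27.52
ee_pos: [0.4923, -0.0253, 0.1759]
eef_rot: [0.737, -0.676, -0.019, 0.008]
ft_force: [-0.9, 1.5, 0.5]
width: 0.0009
```

```bash
python3 g.py '[.495,-.026,.150]' -85.3
```

```text
pos [ 0.4923 -0.0253  0.1759] yaw -85.03 tilt z [-0.0385  0.014  -0.9992] F [-0.9  1.5  0.5] w 0.0009 t 27.52
shift units [ 0.05 -0.12  0.86] turn units 0.05
```

{"op": "carry_out", "data": {"rows": [[1,0.04,-0.05,0.3,0],[1,0,0,0.3,0],[1,0,0,0.2,0],[1,0,0,0,0]]}}

```text
time: 27.85
ee_pos: [0.4926, -0.0259, 0.1499]
eef_rot: [0.737, -0.675, -0.02, 0.008]
ft_force: [0.0, 0.1, 0.5]
width: 0.0006
```

```bash
python3 g.py '[.5062,-.026,.1535]' -85.3
```

```text
pos [ 0.4926 -0.0259  0.1499] yaw -85.0 tilt z [-0.0396  0.0148 -0.9991] F [0.  0.1 0.5] w 0.0006 t 27.85
shift units [ 0.04 -0.45 -0.14] turn units 0.06
```

{"op": "carry_out", "data": {"rows": [[1,0,-0.12,-0.02,0],[1,0,-0.12,-0.03,0],[1,0,-0.1,-0.04,0],[1,0,0,0,0]]}}

```text
time: 28.18
ee_pos: [0.5024, -0.0256, 0.1534]
eef_rot: [0.737, -0.676, -0.02, 0.009]
ft_force: [-1.4, 0.7, 1.3]
width: 0.0003
```

```bash
python3 g.py '[.5062,-.026,.1535]' -85.3; python3 - <<'E'
from h import *
im=camera('wrist');h=cv2.cvtColor(im,40);cv2.imwrite('pics/wC.png',im)
print([(r,int(im[r,300].mean()),int(h[r,300,1])) for r in range(190,330,3)])
E
```

```text
pos [ 0.5024 -0.0256  0.1534] yaw -85.05 tilt z [-0.041   0.0133 -0.9991] F [-1.4  0.7  1.3] w 0.0003 t 28.18
shift units [ 0.02 -0.12 -0.01] turn units 0.05
[(190, 44, 27), (193, 43, 11), (196, 44, 22), (199, 41, 12), (202, 45, 16), (205, 42, 12), (208, 43, 23), (211, 45, 22), (214, 44, 17), (217, 43, 17), (220, 43, 6), (223, 45, 22), (226, 44, 27), (229, 50, 15), (232, 44, 17), (235, 44, 22), (238, 41, 29), (241, 51, 14), (244, 45, 22), (247, 44, 22), (250, 45, 22), (253, 114, 189), (256, 173, 137), (259, 194, 10), (262, 218, 8), (265, 221, 8), (268, 220, 9), (271, 218, 9), (274, 206, 12), (277, 70, 11), (280, 30, 16), (283, 31, 16), (286, 31, 23), (289, 31, 8), (292, 30, 24), (295, 35, 14), (298, 32, 15), (301, 36, 21), (304, 38, 25), (307, 40, 18), (310, 39, 19), (313, 37, 26), (316, 36, 7), (319, 38, 31), (322, 40, 18), (325, 42, 18), (328, 71, 20)]
```

{"op": "carry_out", "data": {"rows": [[1,0,-0.08,-0.04,0],[1,0,-0.08,-0.04,0],[1,0,0,0,0]]}}

```text
time: 28.48
ee_pos: [0.5063, -0.0253, 0.156]
eef_rot: [0.737, -0.676, -0.02, 0.01]
ft_force: [-1.3, 0.0, 1.3]
width: 0.0005
```

```bash
python3 g.py '[.5062,-.026,.1535]' -85.3; python3 - <<'E'
from h import *
import pickle
s=read_state();im=camera('wrist');h=cv2.cvtColor(im,40);cv2.imwrite('pics/wD.png',im)
print([(r,int(im[r,314].mean()),int(h[r,314,1])) for r in range(220,300,3)])
y=np.radians(4.7);t=np.radians(32);u=np.array([np.cos(y)*np.cos(t),np.sin(y)*np.cos(t),np.sin(t)]);v=np.array([-np.sin(y),np.cos(y),0]);n=np.cross(u,v);o=np.array([.545,-.0235,.1])
for x in (-.008,-.004,0,.004): print(x,'apex px',proj('wrist',[o+.05*n+x*u],s).round(1))
E
```

```text
pos [ 0.5063 -0.0253  0.156 ] yaw -85.05 tilt z [-0.0437  0.0127 -0.999 ] F [-1.3  0.   1.3] w 0.0005 t 28.48
shift units [0.02 0.   0.08] turn units 0.05
[(220, 44, 22), (223, 44, 37), (226, 46, 36), (229, 43, 28), (232, 47, 16), (235, 47, 16), (238, 42, 23), (241, 40, 24), (244, 45, 26), (247, 45, 11), (250, 47, 21), (253, 48, 25), (256, 48, 5), (259, 154, 11), (262, 211, 9), (265, 220, 10), (268, 219, 9), (271, 219, 10), (274, 217, 8), (277, 147, 44), (280, 95, 185), (283, 96, 183), (286, 98, 181), (289, 97, 184), (292, 97, 182), (295, 101, 166), (298, 58, 73)]
-0.008 apex px [[316.5 279.5]]
-0.004 apex px [[316.5 274.7]]
0 apex px [[316.5 269.7]]
0.004 apex px [[316.5 264.5]]
```

{"op": "carry_out", "data": {"rows": [[1,0,0.1,0,0],[1,0,0.3,-0.1,0],[1,0,0.4,-0.5,0],[1,0,0,-0.8,0],[1,0,-0.2,-0.8,0],[1,0,-0.2,-0.4,0],[1,0,0,0,0],[1,0,0,0,0]]}}

```text
time: 29.2
ee_pos: [0.4952, -0.0271, 0.2388]
eef_rot: [0.737, -0.675, -0.018, 0.008]
ft_force: [0.1, -0.2, -0.2]
width: 0.0006
```

```bash
cat > v.py <<'E'
from h import *
s=read_state();im=camera('wrist');h=cv2.cvtColor(im,40);cv2.imwrite('pics/wE.png',im)
y=np.radians(4.7);t=np.radians(32);u=np.array([np.cos(y)*np.cos(t),np.sin(y)*np.cos(t),np.sin(t)]);v=np.array([-np.sin(y),np.cos(y),0]);n=np.cross(u,v);o=np.array([.545,-.0235,.1])
q=[o+.05*n+x*u for x in (-.008,-.004,0,.004)]+[o+.046*n+.001*u]
P=proj('wrist',q,s);print(s['time'],np.round(s['ee_pos'],4),P.round(1).tolist())
c,r0=P[2].round().astype(int)
print(c,[(r,int(im[r,c].mean()),int(h[r,c,1])) for r in range(r0-20,r0+36,2)])
camera('scene')
for k in ('shock_mid','shock_eye','ubolt_mid'): print(k,[(np.round(d['xy'],1).tolist(),round(d['conf'],2)) for d in pinpoint(k,'scene')])
m=o+.028*n;print('scene pred mid x=3, eye',proj('scene',[m+.003*u,m-.109*u,o+.013*n]).round(1).tolist())
E
python3 v.py
```

```text
29.2 [ 0.4952 -0.0271  0.2388] [[316.4, 205.6], [316.4, 201.2], [316.4, 196.8], [316.4, 192.2], [316.5, 191.0]]
316 [(177, 43, 33), (179, 44, 22), (181, 45, 32), (183, 47, 16), (185, 46, 26), (187, 63, 15), (189, 166, 12), (191, 218, 9), (193, 220, 9), (195, 221, 7), (197, 220, 7), (199, 215, 8), (201, 192, 65), (203, 175, 202), (205, 162, 245), (207, 162, 245), (209, 162, 245), (211, 162, 245), (213, 162, 245), (215, 163, 245), (217, 163, 245), (219, 163, 245), (221, 163, 245), (223, 155, 244), (225, 83, 143), (227, 46, 11), (229, 44, 11), (231, 46, 16)]
shock_mid [([324.8, 198.4], 0.69)]
shock_eye []
ubolt_mid [([423.2, 279.9], 0.7), ([525.4, 297.3], 0.61), ([323.4, 210.8], 0.52)]
scene pred mid x=3, eye [[324.5, 202.0], [352.7, 206.6], [322.7, 208.7]]
```

```bash
python3 -c "
from h import *
import pickle
s=read_state();pickle.dump(dict(ee_pos=list(s['ee_pos']),eef_rot=list(s['eef_rot'])),open('S3.pkl','wb'))"
```

{"op": "carry_out", "data": {"rows": [[1,0,0.5,0,0],[1,0,0.6,0,0],[1,0,0.3,0,0],[1,0,0,0,0],[1,0,0,0,0]]}}

```text
time: 29.87
ee_pos: [0.4499, -0.0309, 0.2359]
eef_rot: [0.737, -0.675, -0.022, 0.01]
ft_force: [-0.1, 0.3, -0.0]
width: 0.0
```

```bash
python3 v.py; cat > t.py <<'E'
from h import *
import pickle
S=pickle.load(open('S3.pkl','rb'));s=read_state()
y=np.radians(4.7);t=np.radians(32);u=np.array([np.cos(y)*np.cos(t),np.sin(y)*np.cos(t),np.sin(t)]);v=np.array([-np.sin(y),np.cos(y),0]);n=np.cross(u,v);o=np.array([.545,-.0235,.1])
im=cv2.imread('pics/wE.png').astype(int);h=cv2.cvtColor(im.astype(np.uint8),40);c=316
sat=h[:,c,1];yl=[r for r in range(40,250) if sat[r]>200 and im[r,c].mean()>140];top=[r for r in range(40,250) if sat[r]<60 and im[r,c].mean()>130]
print(yl[0],yl[-1],top)
top=[r for r in top if yl[0]-25<r<yl[0]];a=(min(top)-.3+yl[0]-1)/2
for nm,p,q in [('apex',195.2,a),('yellow low',224.3,yl[-1]+.8)]:
    P,e=tri([ray('wrist',(316,p),S),ray('wrist',(316.,q),s)]);d=P-o;print(nm,q,'deck',(d@u).round(4),(d@v).round(4),(d@n).round(4))
E
python3 t.py
```

```text
29.8667 [ 0.4499 -0.0309  0.2359] [[317.2, 131.2], [317.2, 125.6], [317.2, 119.8], [317.2, 113.9], [317.3, 114.2]]
317 [(100, 46, 11), (102, 48, 15), (104, 43, 28), (106, 44, 0), (108, 56, 22), (110, 150, 15), (112, 215, 8), (114, 221, 9), (116, 221, 9), (118, 219, 9), (120, 219, 8), (122, 200, 9), (124, 174, 90), (126, 169, 216), (128, 162, 245), (130, 162, 245), (132, 163, 245), (134, 163, 245), (136, 162, 245), (138, 162, 245), (140, 162, 245), (142, 162, 245), (144, 162, 245), (146, 162, 245), (148, 163, 245), (150, 162, 245), (152, 162, 245), (154, 162, 245)]
shock_mid [([322.9, 203.2], 0.81)]
shock_eye [([350.1, 207.3], 0.58)]
ubolt_mid [([522.4, 296.5], 0.84), ([425.1, 279.3], 0.74), ([323.0, 209.7], 0.47)]
scene pred mid x=3, eye [[324.5, 202.0], [352.7, 206.6], [322.7, 208.7]]
126 155 [110, 111, 112, 113, 114, 115, 116, 117, 118, 119, 120, 121, 122, 123, 211, 212, 213, 214, 215, 216, 217, 218, 219, 220, 221, 222, 223, 224, 225, 226, 227, 228, 229, 230]
apex 117.35 deck 0.0063 0.0006 0.0555
yellow low 155.8 deck -0.0235 0.0006 0.0531
```

```bash
python3 -c "
from bench import *
print(close_job())"
```

```text
the job is handed in; nothing more can be done
None
```

The shock absorber lies in both V saddles with its eye end down at the foot stop, and the small U-bolt is over the tube with both legs through the plate holes. I handed the job in at 29.9 s; it reports no verdict.

**What I did**
- I gripped the shock by its tube, let the saddles swing it to the 32° slope as I lowered it, and let it go only once it had seated.
- I took the grey U-bolt from the block, put its leg ends in the holes, tilted it square to the plate and pushed it in about 12 mm while gripped. After letting go, I pressed it to a firm stop with the closed fingers.
- The bow was then leaning about 5–6 mm downhill, so I nudged it back uphill.

**Last checks, after the nudge**
- **Squareness:** the bow's top is about 1.5 mm uphill of the hole line in two wrist views, roughly 0.03 rad out, and it stayed there after I let go.
- **U-bolt home:** right after the pressing, the bow's centre measured 4.7 mm above the tube, where touching is about 4 mm. After the nudge it measured 2.4 mm, but that was a poor reading: both heights came out 5–7 mm too high. I take the bow as resting on the tube.
- **Legs:** I did not measure how deep the leg ends are; I infer that from the bow's height.
- **Shock:** the mid and eye points were within about 3 pixels of where the scene camera should see them when seated.
- **Robot:** it was clear of everything, with no force on the wrist.
- **Other goods:** I did not measure the larger U-bolt, the blower or the bulb carton again at the end. No force reading suggested they were touched.

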